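# Turn the filling board and release the moulded chocolates into it

### The job

The wooden filling board lies pockets-down in the left bay of the turning bench. Using its steel bar, lever it up against the low wall, swing it over and lay it down flat and square, pockets up, in the right bay. Then release every chocolate in the white mould by pressing the lever in front of it, and lay each chocolate flat at the bottom of a pocket of its own in the board, in any order, leaving the timer, the cup and the tape roll where they are.

Things in the scene. Friction and masses are not known exactly. Their poses are not given: they have to be found in the camera images.
- bench: Fixed turning bench: wooden slab 184 (x) x 212 (y) x 12 mm with an aluminium wall across its middle, along the bench's x axis: 170 mm long, 12 mm thick, top 35 mm above the table (23 mm above the slab). Origin: centre of the underside, on the table; z up. Left bay: y from +6 to +106 mm; right bay: y from -6 to -106 mm
- right_bay (a point): Centre of the right bay, on the slab's upper face (12 mm above the table); axes as the bench
- board: Loose wooden filling board, 0.32 kg, body 160 (x) x 100 (y) x 18 mm, too wide to grasp. Origin: centre of the face with the three pockets; z points from it to the plain back (up at the start, down once turned). Beyond the +y edge (left at the start) two arms at x = +-44 mm hold a round steel bar 12 mm thick; the opening between bar and body is 30 (y) x 76 (x) mm
- board_bar (a point): Middle of the bar, at [0, 86, 9] mm in the board's frame, past the slab's outer edge and 21 mm above the table when the board lies flat in a bay; axes as the board, bar along x. Gripped across, the bar turns between the fingers, so the board can be swung right over with the hand pointing down while its -y edge bears on the wall
- cell_1 (a point): Floor centre of board pocket 1 (x = -51 mm in the board's frame). The pocket is 46 mm (x) x 42 mm (y), 10 mm deep, open towards the board's -z; axes as the board. With the board turned and flat, the floor is 20 mm above the table, the rim 30 mm
- cell_2 (a point): Floor centre of board pocket 2 (x = 0 mm in the board's frame). The pocket is 46 mm (x) x 42 mm (y), 10 mm deep, open towards the board's -z; axes as the board. With the board turned and flat, the floor is 20 mm above the table, the rim 30 mm
- cell_3 (a point): Floor centre of board pocket 3 (x = 51 mm in the board's frame). The pocket is 46 mm (x) x 42 mm (y), 10 mm deep, open towards the board's -z; axes as the board. With the board turned and flat, the floor is 20 mm above the table, the rim 30 mm
- mould: Fixed white release mould, block 70 (x) x 232 (y) mm, upper face 37 mm above the table, on a base plate 86 x 240 x 7 mm. Origin: centre of the underside, on the table; z up. Four pockets 28 (x) x 44 (y) mm in a row at y = +81, +27, -27, -81 mm (1 to 4), each with an ejector pad at the bottom and a lever on the -x side. Only two or three of the pockets hold a chocolate
- lever_1 (a joint): Ejector lever of pocket 1: 0 at rest (tip up), 0.55 rad fully pressed; about 2.5 N on the tip moves it and it stays where it is left. Its ejector pad rises 32.7 mm per rad, 18 mm when fully pressed
- lever_2 (a joint): Ejector lever of pocket 2: 0 at rest (tip up), 0.55 rad fully pressed; about 2.5 N on the tip moves it and it stays where it is left. Its ejector pad rises 32.7 mm per rad, 18 mm when fully pressed
- lever_3 (a joint): Ejector lever of pocket 3: 0 at rest (tip up), 0.55 rad fully pressed; about 2.5 N on the tip moves it and it stays where it is left. Its ejector pad rises 32.7 mm per rad, 18 mm when fully pressed
- lever_4 (a joint): Ejector lever of pocket 4: 0 at rest (tip up), 0.55 rad fully pressed; about 2.5 N on the tip moves it and it stays where it is left. Its ejector pad rises 32.7 mm per rad, 18 mm when fully pressed
- lever_1_tip (a point): Top centre of the round black pad (24 mm across, 6 mm thick) at the tip of lever 1, 97 mm in front (-x) of the middle of pocket 1, 56 mm above the table at rest, 25 mm when fully pressed. The hinge lies 42 mm in front of the pocket at z = 30 mm, along the mould's y; the pad moves up to 8 mm in x as it swings down
- lever_2_tip (a point): Top centre of the round black pad (24 mm across, 6 mm thick) at the tip of lever 2, 97 mm in front (-x) of the middle of pocket 2, 56 mm above the table at rest, 25 mm when fully pressed. The hinge lies 42 mm in front of the pocket at z = 30 mm, along the mould's y; the pad moves up to 8 mm in x as it swings down
- lever_3_tip (a point): Top centre of the round black pad (24 mm across, 6 mm thick) at the tip of lever 3, 97 mm in front (-x) of the middle of pocket 3, 56 mm above the table at rest, 25 mm when fully pressed. The hinge lies 42 mm in front of the pocket at z = 30 mm, along the mould's y; the pad moves up to 8 mm in x as it swings down
- lever_4_tip (a point): Top centre of the round black pad (24 mm across, 6 mm thick) at the tip of lever 4, 97 mm in front (-x) of the middle of pocket 4, 56 mm above the table at rest, 25 mm when fully pressed. The hinge lies 42 mm in front of the pocket at z = 30 mm, along the mould's y; the pad moves up to 8 mm in x as it swings down
- choc_1: Moulded chocolate bar, 24 (x) x 40 (y) x 22 mm, 35 g; origin at its middle, 11 mm above its underside, z up. At the start it sits in mould pocket 1, its top 1 mm below the mould's upper face; with the lever fully pressed it stands 17 mm proud. None if absent
- choc_2: Moulded chocolate bar, 24 (x) x 40 (y) x 22 mm, 35 g; origin at its middle, 11 mm above its underside, z up. At the start it sits in mould pocket 2, its top 1 mm below the mould's upper face; with the lever fully pressed it stands 17 mm proud. None if absent
- choc_3: Moulded chocolate bar, 24 (x) x 40 (y) x 22 mm, 35 g; origin at its middle, 11 mm above its underside, z up. At the start it sits in mould pocket 3, its top 1 mm below the mould's upper face; with the lever fully pressed it stands 17 mm proud. None if absent
- choc_4: Moulded chocolate bar, 24 (x) x 40 (y) x 22 mm, 35 g; origin at its middle, 11 mm above its underside, z up. At the start it sits in mould pocket 4, its top 1 mm below the mould's upper face; with the lever fully pressed it stands 17 mm proud. None if absent
- timer: Bystander: kitchen timer, 62 mm across, 48 mm high; origin under its centre
- cup: Bystander: small steel cup, 66 mm across, 33 mm high; origin under its centre
- tape: Bystander: roll of blue tape lying flat, 100 mm across, 24 mm high; origin under its centre
Not all that is in view belongs to the job. What is shaped like the choc_1 but blue or orange is not meant.

How it is judged:
By the outcome, as a careful person would: the job done as asked, in the order asked, and still so for the second after the job is handed in, with the robot touching nothing.
Of choc_1, choc_2, choc_3, choc_4 only 2 to 3 are there at a start; the rules pass over those that are not, and their reading is None.
At some moment in a run one of board may be knocked a few centimetres aside while the robot is not near it.
Once in a run the grip may slacken for a moment while it holds something.
It also fails if it takes over 210 s, if anything falls off the work surface, if the arm or the gripper's body presses on something with over 40 N, if the wrist force passes 120 N, or if a joint passes its speed limit or range.

### The arm

A 6-joint arm with a two-finger parallel gripper is mounted at the origin on a cart in front of the work surface, level with it; the furniture and walls round the work are solid. World frame = base frame: x ahead of the robot, y to its left, z up, the work surface at z = 0. Lengths are in m, angles in degrees, forces in N, time in s.
With the tool pointing down it reaches from about 0.35 to 0.875 m from the base axis. Payload 4.2 kg.
Tool frame: the origin (TCP) lies on the centre line of the jaws, within the pads' length; the fingertips stand 19 mm ahead of it and the grasp point (between the pads) is the TCP; z points along the fingers, y is the line along which they close (so a half turn about z gives the same grasp; the last joint's range is limited). The gripper opens to 87 mm and grips with 3 to 60 N. Pads are 19 mm wide; open, the fingers measure 117 mm over their backs; the gripper's body (75 mm by 190 mm) begins 51 mm behind the grasp point.
Start: joints at [-55.027, 22.042, 0.453, 0, -68.411, -14.817], TCP at [0.215, -0.587, 0.242] pointing down, gripper open.
Joint ranges: [-179.83, 179.83], [-69.29, 118.12], [-61.27, 80.66], [-181.25, 117.63], [-171.15, -9.14], [-177.46, 177.46]. Speed limits (degrees/s): [159.86, 159.86, 180, 180, 180, 180].

### API

Orientations are given as a 3x3 rotation matrix whose columns are the frame's x, y, z axes.
In Python, from station import sense, capture, finish_job, search_frame, masks_of gives the robot as it stands.
- The arm moves only by the tool drive_tool, never from a script. Its argument "rows" is a list of rows, each a list of 7 numbers: the opening in per cent of the stroke, from 0 (shut) to 100 (fully open), then the shift along the world's x, y, z in mm, then the turn, a rotation vector about the world's x, y, z in rad. In form: [[fingers, dx, dy, dz, wx, wy, wz], ...]. A call has 1 to 5 rows; each row shifts and turns the commanded pose from where the row before left it; what a row does not reach is not made up. A row lasts 1/12 s, in which the tool goes at most 41.7 mm and 7.16 degrees, less where a joint would pass 70% of its speed; a pose out of reach is approached as far as the arm can. A call is refused whole if a number of a shift passes 41.7 or a number of a turn 0.125, either way. A call with a gripper value outside its range is refused whole. The fingers move at their own pace and stop on an object; the grip force is fixed at half the most. Time passes only in rows, so rows that do not move let the fingers close. It gives the time, the measured TCP pose, the force, the opening and the grip force at its end, in the units of the state.
- sense(): the state, without advancing time (a new reading comes with each control period).
- capture(name): name is "side" or "top" or "wrist"; returns a dict with "frame" (420x560x3 uint8, red, green, blue), "z_map" (420x560 float32, m along the optical axis (not along the pixel's ray), 0 where there is no reading), "fx", "fy", "cx", "cy" (pixels), "R" (3x3) and "t" (3): a world point X has camera coordinates R X + t; the wrist camera has in their place "T_tool_cam" (4x4, takes a point from camera to tool coordinates, whose origin is the TCP and whose axes are the flange's). Camera axes: x right, y down, z forward; pixel columns grow to the right and rows downward; lengths in m; the calibration is good to about 2 mm. A picture is of the moment at which its call begins: read the wrist's pose just before it.
- finish_job(): hands the job in; it is judged then, once.
Trained networks look in a picture, given as the dict that the camera call returned (one of the last four; its "shot" number tells which), for a name from the list of things; names that differ only in an ending like _2 or _b are one class to them, and where a whole thing is asked for, a point or a joint stands for the part that bears it (a point fixed in the world has none). Each returns a list of dicts, best first, with "p" (0 to 1); they miss things now and then, are a little off and sometimes report something else, mostly with a low value. They report only what shows in the picture. A call takes as long as a camera call. They do not tell look-alikes from the thing itself.
- search_frame(label, picture): "xy" ([column, row] in pixels, amid what is visible of it).
- masks_of(label, picture): "region" (420x560 bool, what is visible of it) and "xy" ([column, row] in pixels, amid what is visible of it).
The state is a dict: "time_s": time; "joints": joint angles; "joint_velocities": joint speeds; "effort": joint torques, N m; "tcp_pos": TCP position; "ee_rot": TCP orientation; "wrist_force": force on the tool from outside, world axes, zero at the start; "moment": the same for the moment, N m; "gripper_width": opening from 0.0 (shut) to 1.0 (fully open); "gripper_force": force on a finger pad.
Only numpy, scipy, OpenCV 4.12 (cv2) and the standard library are available. Lean on these libraries where they do the work, as an engineer would, in place of code of your own. Each camera call takes 0.05 s, during which the arm holds its last target. There are 200 camera calls.

## Working session

There is one attempt and no reset: what is moved stays moved. The work goes in short steps, Python scripts to look and compute and a tool call to move; the robot and the scene stay as the last step left them, time stands still between calls to the robot, and variables do not carry over. Pictures are saved under pics/ and viewed, at most 14 in all, crops included, and the job is handed in when it is done.

Besides the shell and the picture viewer there is one more tool, called after "Call:" in YAML: its name, and indented under it one key for each argument. drive_tool: Moves the arm, as the interface text tells. Its arguments: {"type":"object","properties":{"rows":{"type":"array"}},"required":["rows"]}

```bash
ls; mkdir -p pics
cat > h.py <<'E'
import numpy as np, cv2
from station import sense, capture, finish_job, search_frame, masks_of
def save(p,n,crop=None,s=1):
    f=p["frame"][:,:,::-1]
    if crop: f=f[crop[1]:crop[3],crop[0]:crop[2]]
    cv2.imwrite("pics/"+n,cv2.resize(f,None,fx=s,fy=s))
def RT(p,st=None):
    if "R" in p: R=np.array(p["R"]);t=np.array(p["t"]);return R.T,-R.T@t
    st=st or sense();T=np.array(p["T_tool_cam"]);E=np.array(st["ee_rot"]);return E@T[:3,:3],E@T[:3,3]+np.array(st["tcp_pos"])
def ray(p,uv,st=None):
    A,o=RT(p,st);d=A@np.array([(uv[0]-p["cx"])/p["fx"],(uv[1]-p["cy"])/p["fy"],1]);return o,d
def atz(p,uv,z,st=None):
    o,d=ray(p,uv,st);return o+d*(z-o[2])/d[2]
def cloud(p,st=None):
    A,o=RT(p,st);z=p["z_map"];v,u=np.mgrid[:z.shape[0],:z.shape[1]]
    c=np.stack([(u-p["cx"])/p["fx"]*z,(v-p["cy"])/p["fy"]*z,z],-1);return c@A.T+o
E
python3 - <<'E'
from h import *
s=sense();print({k:s[k] for k in("time_s","tcp_pos","ee_rot","gripper_width","wrist_force")})
for n in("top","side"):
    p=capture(n);save(p,n+"0.png");P=cloud(p)
    for l in("bench","board","board_bar","mould","lever_1_tip","choc_1","timer","cup","tape"):
        for r in masks_of(l,p)[:5]:
            m=r["region"]&(p["z_map"]>0);q=P[m]
            print(n,l,round(r["p"],2),np.round(r["xy"]),np.round(np.median(q,0),3),np.round(np.percentile(q,[2,98],axis=0),3).tolist())
E
```

```text
pics
{'time_s': 0.0, 'tcp_pos': array([ 0.21519529, -0.58620865,  0.24047569]), 'ee_rot': array([[-9.38819697e-01, -3.44408041e-01, -8.22799040e-04],
       [-3.44409012e-01,  9.38817618e-01,  1.97829646e-03],
       [ 9.11170266e-05,  2.14064309e-03, -9.99997705e-01]]), 'gripper_width': 0.9981956058943802, 'wrist_force': array([-0.20827916,  0.35517091,  0.20526602])}
top bench 0.6 [221. 264.] [0.468 0.122 0.012] [[0.38, 0.055, 0.006], [0.567, 0.241, 0.035]]
top board 0.83 [180. 259.] [0.482 0.229 0.029] [[0.404, 0.173, 0.022], [0.556, 0.311, 0.034]]
top board_bar 0.92 [181. 261.] [0.48  0.23  0.029] [[0.401, 0.173, 0.01], [0.556, 0.312, 0.034]]
top mould 0.95 [366. 248.] [ 0.517 -0.27   0.035] [[0.432, -0.377, 0.003], [0.573, -0.15, 0.057]]
top lever_1_tip 0.61 [335. 273.] [ 0.452 -0.185  0.046] [[0.422, -0.199, -0.004], [0.493, -0.174, 0.059]]
top lever_1_tip 0.33 [357. 273.] [ 0.45  -0.239  0.045] [[0.424, -0.254, -0.004], [0.493, -0.23, 0.059]]
top lever_1_tip 0.21 [220. 265.] [0.468 0.12  0.012] [[0.38, 0.055, 0.005], [0.565, 0.243, 0.035]]
top lever_1_tip 0.21 [398. 272.] [ 0.
[... 1425 characters left out ...]
 0.056]]
side choc_1 0.72 [366. 263.] [ 0.82  -0.236  0.016] [[0.802, -0.251, -0.002], [0.841, -0.187, 0.025]]
side choc_1 0.7 [238. 241.] [ 0.474 -0.092  0.015] [[0.454, -0.105, -0.002], [0.493, -0.048, 0.024]]
side choc_1 0.48 [261. 280.] [ 0.533 -0.348  0.036] [[0.523, -0.367, 0.032], [0.543, -0.329, 0.04]]
side timer 0.87 [209. 239.] [ 0.385 -0.107  0.028] [[0.358, -0.121, 0.004], [0.411, -0.084, 0.049]]
side timer 0.26 [258. 258.] [ 0.531 -0.244  0.036] [[0.523, -0.258, 0.033], [0.542, -0.224, 0.038]]
side cup 0.5 [244. 193.] [0.482 0.234 0.029] [[0.4, 0.176, 0.001], [0.556, 0.316, 0.033]]
side tape 0.81 [323. 256.] [ 0.71  -0.227  0.019] [[0.663, -0.263, 0.002], [0.756, -0.171, 0.026]]
```

Run:
```python
import cv2
f=cv2.imread("pics/top0.png");cv2.imwrite("pics/top0c.png",cv2.resize(f[160:330,100:460],None,fx=2.2,fy=2.2,interpolation=3))
```

```text
(no output)
```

View pics/top0c.png

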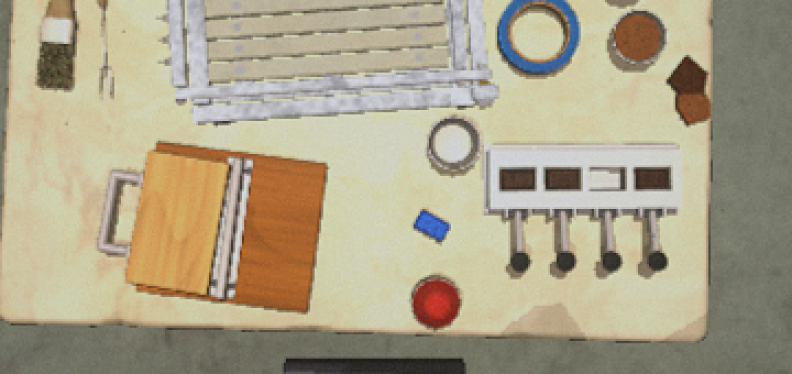

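The view shows the board over the left bay with its bar at the far left (crop px 120,212). The wall is at (230,228) and the mould is on the right, with dark chocolates in pockets 1 (518,179), 2 (562,179) and 4 (653,179). Pocket 3 (607,179) is empty. Look-alikes are the blue block (432,225), the brown squares (690,90) and the cup of brown powder (638,38). I choose the three in the mould.

```bash
cat >> h.py <<'E'
def rect(Q):
    c,(w,h),a=cv2.minAreaRect((Q[:,:2]*1000).astype(np.float32)); 
    if w<h: w,h,a=h,w,a+90
    return np.round(c,1),round(w,1),round(h,1),round((a+90)%180-90,1)
def sel(P,x,y,z):
    m=(P[...,0]>x[0])&(P[...,0]<x[1])&(P[...,1]>y[0])&(P[...,1]<y[1])&(P[...,2]>z[0])&(P[...,2]<z[1])
    m=cv2.morphologyEx(m.astype(np.uint8),cv2.MORPH_OPEN,np.ones((2,2),np.uint8))
    n,L,s,_=cv2.connectedComponentsWithStats(m); 
    return P[L==1+np.argmax(s[1:,4])]
E
python3 - <<'E'
from h import *
for n in("top","side"):
    p=capture(n);P=cloud(p)
    print(n,"bench slab",rect(sel(P,(.35,.6),(-.02,.18),(.008,.018))))
    print("bar",rect(sel(P,(.35,.6),(.285,.35),(.015,.035))))
    print("board",rect(sel(P,(.35,.6),(.15,.29),(.0265,.0325))))
    print("wall",rect(sel(P,(.35,.6),(.08,.19),(.0325,.040))))
    print("mould",rect(sel(P,(.485,.6),(-.45,-.12),(.03,.042))))
    print("levers",[rect(sel(P,(.40,.45),(y-.018,y+.018),(.045,.062)))[0] for y in(-.187,-.241,-.295,-.35)])
    for r in masks_of("board",p)[:1]+masks_of("bench",p)[:1]: print(rect(P[r["region"]&(p["z_map"]>0)]))
E
```

```text
top bench slab (array([460.,  67.]), 186.2, 183.3, -5.5)
bar (array([490.7, 144. ]), 355.2, 102.7, -89.4)
board (array([470.5, 129.7]), 315.4, 167.4, 86.3)
wall (array([508.9, 155.1]), 16.6, 7.6, -4.9)
mould (array([ 522.5, -214.9]), 363.3, 83.8, -89.8)
levers [array([ 486.2, -121.4]), array([ 429.9, -246.5]), array([ 432.5, -303.5]), array([ 490.3, -207. ])]
(array([480.9, 244.8]), 165.9, 144.5, -9.1)
(array([472.8, 159.1]), 207.2, 186.3, 83.5)
side bench slab (array([470.5, 118.5]), 189.1, 147.0, -3.1)
bar (array([492.2, 288.1]), 90.6, 57.5, -11.1)
board (array([ 471. , -597.6]), 1831.3, 164.1, 89.1)
wall (array([399.4, 169.2]), 5.5, 3.3, -83.1)
mould (array([ 531. , -820.7]), 1387.7, 83.1, -89.8)
levers [array([ 435. , -139.7]), array([ 437.6, -192.2]), array([ 478.7, -854.4]), array([ 435.4, -309.5])]
(array([484.5, 258.1]), 173.0, 160.8, 85.3)
(array([472.2, 146.7]), 204.9, 184.2, 83.8)
```

Call:
drive_tool:
  rows:
    - [30, 13, 37, 5, 0, 0, -0.025]
    - [30, 13, 37, 5, 0, 0, -0.025]
    - [30, 13, 37, 5, 0, 0, -0.025]
    - [30, 13, 37, 5, 0, 0, -0.025]
    - [30, 13, 37, 5, 0, 0, -0.025]

```text
time_s: 1.72
tcp_pos: [0.2805, -0.4001, 0.2668]
ee_rot: [[-0.975, -0.223, 0.0], [-0.223, 0.975, -0.0], [-0.0, -0.0, -1.0]]
wrist_force: [1.7, 0.6, 0.1]
gripper_width: 0.711
gripper_force: 0.0
```

Call:
drive_tool:
  rows:
    - [30, 13, 37, 5, 0, 0, -0.025]
    - [30, 13, 37, 5, 0, 0, -0.025]
    - [30, 13, 37, 5, 0, 0, -0.025]
    - [30, 13, 37, 5, 0, 0, -0.025]
    - [30, 13, 37, 5, 0, 0, -0.025]

```text
time_s: 2.13
tcp_pos: [0.3454, -0.215, 0.2922]
ee_rot: [[-0.995, -0.1, 0.001], [-0.1, 0.995, -0.0], [-0.001, -0.0, -1.0]]
wrist_force: [1.3, -0.1, 0.0]
gripper_width: 0.347
gripper_force: 0.0
```

Call:
drive_tool:
  rows:
    - [30, 13, 37, 5, 0, 0, -0.025]
    - [30, 13, 37, 5, 0, 0, -0.025]
    - [30, 13, 37, 5, 0, 0, -0.025]
    - [30, 13, 37, 5, 0, 0, -0.025]
    - [30, 13, 37, 5, 0, 0, -0.025]

```text
time_s: 2.55
tcp_pos: [0.4104, -0.0297, 0.3174]
ee_rot: [[-1.0, 0.024, 0.002], [0.024, 1.0, 0.0], [-0.002, 0.0, -1.0]]
wrist_force: [1.3, -0.8, 0.8]
gripper_width: 0.298
gripper_force: 0.0
```

Call:
drive_tool:
  rows:
    - [30, 13, 37, 5, 0, 0, -0.025]
    - [30, 13, 37, 5, 0, 0, -0.025]
    - [30, 13, 37, 5, 0, 0, -0.025]
    - [30, 13, 37, 5, 0, 0, -0.025]
    - [30, 13, 37, 5, 0, 0, -0.025]

```text
time_s: 2.97
tcp_pos: [0.4755, 0.1553, 0.3422]
ee_rot: [[-0.989, 0.148, 0.001], [0.148, 0.989, 0.0], [-0.001, 0.001, -1.0]]
wrist_force: [0.6, -0.4, 0.4]
gripper_width: 0.3
gripper_force: 0.0
```

```bash
sed -i '/MORPH_OPEN/s/.*/    m=m.astype(np.uint8)/' h.py
python3 - <<'E'
from h import *
st=sense();print(st["tcp_pos"],np.round(st["ee_rot"],3).tolist(),st["time_s"])
p=capture("wrist");save(p,"w1.png");P=cloud(p,st)
print(np.round(np.array(p["T_tool_cam"]),3).tolist(),p["fx"])
for l in("board","bench"):
    for r in masks_of(l,p)[:2]: q=P[r["region"]&(p["z_map"]>0)];print(l,r["p"],r["xy"],rect(q),np.median(q[:,2]))
print("slab",rect(sel(P,(.35,.6),(-.02,.11),(.008,.018))))
print("bar",rect(sel(P,(.35,.6),(.29,.35),(.012,.035))))
print("board",rect(sel(P,(.35,.6),(.15,.32),(.0245,.0325))))
print("wall",rect(sel(P,(.35,.6),(.08,.19),(.0330,.040))))
E
```

```text
[0.47548455 0.15531002 0.34218062] [[-0.989, 0.148, 0.001], [0.148, 0.989, 0.0], [-0.001, 0.001, -1.0]] 2.9667
[[0.001, -0.97, -0.245, 0.065], [1.0, 0.001, 0.0, 0.0], [-0.0, -0.245, 0.97, -0.144], [0.0, 0.0, 0.0, 1.0]] 338.15239599930567
board 0.64 [330.8, 165.8] (array([483.7, 245.5]), 159.9, 141.7, -9.3) 0.030860871143272822
bench 0.82 [249.9, 163.8] (array([472.7, 161.7]), 211.1, 185.4, 82.7) 0.013264533516658406
slab (array([463.6,  84.9]), 184.8, 64.5, -4.6)
bar (array([492.7, 300.3]), 99.5, 32.5, -7.2)
board (array([483.6, 245.3]), 159.9, 141.2, -9.4)
wall (array([474.2, 161.8]), 168.3, 11.8, -7.2)
```

View pics/w1.png

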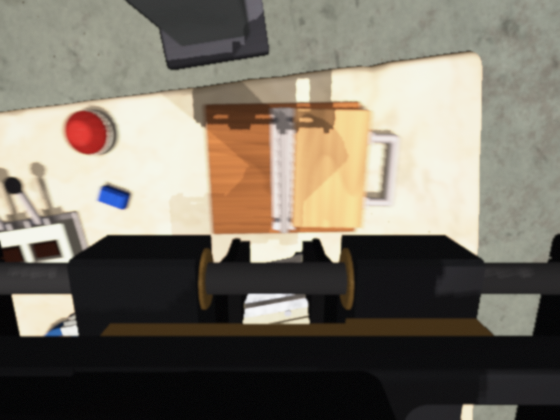

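The wrist view shows the red timer (90,130), blue block (113,196), bench with its wall (285,170), and board with its bar (382,168). Wall centre is (474,162) mm at yaw -7.2°, and the bar is at about (494,309.5). Sizes match the description.

Call:
drive_tool:
  rows:
    - [30, 4, 31, -20, 0, 0, -0.014]
    - [30, 4, 31, -20, 0, 0, 0]
    - [30, 4, 31, -20, 0, 0, 0]
    - [30, 4, 31, -20, 0, 0, 0]
    - [30, 2.5, 30, -20, 0, 0, 0]

```text
time_s: 3.53
tcp_pos: [0.4939, 0.3074, 0.241]
ee_rot: [[-0.987, 0.162, 0.0], [0.162, 0.987, 0.0], [-0.0, 0.0, -1.0]]
wrist_force: [0.8, -0.2, 0.0]
gripper_width: 0.299
gripper_force: 0.0
```

Call:
drive_tool:
  rows:
    - [30, 0, 0, -35, 0, 0, 0]
    - [30, 0, 0, -35, 0, 0, 0]
    - [30, 0, 0, -35, 0, 0, 0]
    - [30, 0, 0, -30, 0, 0, 0]
    - [30, 0, 0, 0, 0, 0, 0]

```text
time_s: 3.95
tcp_pos: [0.4904, 0.3031, 0.1004]
ee_rot: [[-0.986, 0.164, -0.01], [0.164, 0.986, -0.009], [0.009, -0.01, -1.0]]
wrist_force: [-1.3, -0.3, -0.1]
gripper_width: 0.302
gripper_force: 0.0
```

Run:
```python
from h import *
st=sense();print(st["tcp_pos"],np.round(st["ee_rot"],3).tolist(),st["time_s"])
p=capture("wrist");save(p,"w2.png");P=cloud(p,st)
print("bar",rect(sel(P,(.35,.6),(.27,.35),(.012,.028))))
```

```text
[0.49038279 0.30314676 0.10042334] [[-0.986, 0.164, -0.01], [0.164, 0.986, -0.009], [0.009, -0.01, -1.0]] 3.95
bar (array([463.7, 304.6]), 110.9, 38.6, 4.8)
```

View pics/w2.png

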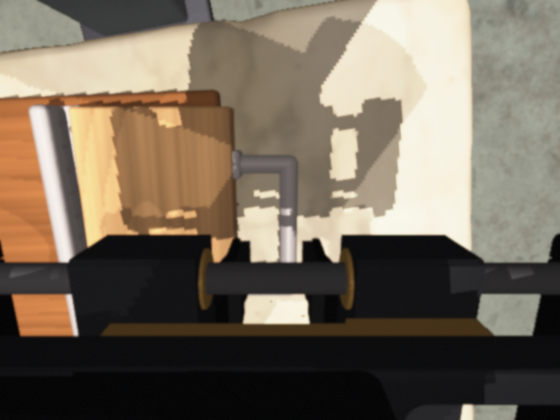

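Run:
```python
from h import *
st=sense();print(np.round(st["tcp_pos"],4),np.round(st["joints"],1),np.round(st["joint_velocities"],2))
p=capture("wrist");P=cloud(p,st)
for v in(185,200,225,240):
    row=P[v,265:315]; k=[i for i in range(50) if .015<row[i][2]<.035]
    q=row[k];print(v,265+k[0],265+k[-1],np.round(q.mean(0),4),np.round(atz(p,(265+(k[0]+k[-1])/2,v),.024,st),4))
```

```text
[0.4924 0.3047 0.104 ] [  47.8   25.4  -16.    -0.   -49.  -147.1] [ 0.18 -3.28  5.21  2.   -0.76 -0.12]
185 276 293 [0.4674 0.3144 0.0268] [0.4679 0.3144 0.024 ]
200 276 293 [0.4775 0.3128 0.0265] [0.478  0.3128 0.024 ]
225 276 292 [0.4947 0.3098 0.0267] [0.4955 0.3097 0.024 ]
240 276 292 [0.5051 0.3079 0.0272] [0.5063 0.308  0.024 ]
```

Call:
drive_tool:
  rows:
    - [30, 0, 0, 0, 0, 0, 0]
    - [30, 0, 0, -21, 0, 0, 0]
    - [30, 0, 0, -21, 0, 0, 0]
    - [30, 0, 0, -21, 0, 0, 0]
    - [30, 0, 0, -19, 0, 0, 0]

```text
time_s: 4.47
tcp_pos: [0.4954, 0.3085, 0.0267]
ee_rot: [[-0.987, 0.161, 0.004], [0.161, 0.987, 0.004], [-0.003, 0.005, -1.0]]
wrist_force: [0.1, -0.3, -0.3]
gripper_width: 0.301
gripper_force: 0.0
```

Call:
drive_tool:
  rows:
    - [30, 0, 0, 0, 0, 0, 0]
    - [0, 0, 0, 0, 0, 0, 0]
    - [0, 0, 0, 0, 0, 0, 0]
    - [0, 0, 0, 0, 0, 0, 0]
    - [0, 0, 0, 0, 0, 0, 0]

```text
time_s: 4.88
tcp_pos: [0.4954, 0.3089, 0.027]
ee_rot: [[-0.987, 0.161, 0.004], [0.161, 0.987, 0.004], [-0.003, 0.005, -1.0]]
wrist_force: [-0.6, 1.4, 3.4]
gripper_width: 0.125
gripper_force: 30.0
```

```bash
cat > path.py <<'E'
import numpy as np
r=np.radians
pts=[(148.6,21)]
for f in np.linspace(6,90,15): s,c=np.sin(r(f)),np.cos(r(f)); pts.append((8+136*c+9*s+4.6*(1-f/90),14+136*s+9*c))
pts.append((16,163))
for t in np.linspace(0,90,16): s,c=np.sin(r(t)),np.cos(r(t)); pts.append((6-126*s+9*c+(1 if t<5 else 0),36+126*c+9*s))
pts=np.array(pts);d=np.diff(pts,axis=0);cum=np.array([0,0]);n=len(d)
for i,(y,z) in enumerate(d):
    xb=-1.5/n; print(i,np.round(pts[i+1],0),[0,round(.992*xb+.125*y,1),round(-.125*xb+.992*y,1),round(z,1)])
E
python3 path.py
```

```text
0 [148.  37.] [0, np.float64(-0.1), np.float64(-0.1), np.float64(16.2)]
1 [147.  51.] [0, np.float64(-0.2), np.float64(-1.6), np.float64(13.9)]
2 [144.  65.] [0, np.float64(-0.4), np.float64(-3.1), np.float64(13.5)]
3 [139.  78.] [0, np.float64(-0.6), np.float64(-4.5), np.float64(13.0)]
4 [133.  90.] [0, np.float64(-0.8), np.float64(-5.9), np.float64(12.3)]
5 [126. 101.] [0, np.float64(-1.0), np.float64(-7.2), np.float64(11.4)]
6 [118. 112.] [0, np.float64(-1.1), np.float64(-8.5), np.float64(10.5)]
7 [108. 121.] [0, np.float64(-1.3), np.float64(-9.6), np.float64(9.4)]
8 [ 97. 129.] [0, np.float64(-1.4), np.float64(-10.7), np.float64(8.2)]
9 [ 85. 136.] [0, np.float64(-1.5), np.float64(-11.6), np.float64(7.0)]
10 [ 73. 142.] [0, np.float64(-1.6), np.float64(-12.5), np.float64(5.6)]
11 [ 60. 146.] [0, np.float64(-1.7), np.float64(-13.1), np.float64(4.2)]
12 [ 46. 149.] [0, np.float64(-1.8), np.float64(-13.7), np.float64(2.8)]
13 [ 31. 150.] [0, np.float64(-1.8), np.float64(-14.1), np.float64(1.3)]
14 [ 17. 150.] [0, np.float64(-1.9), np.float64(-14.4), np.float64(-0.2)]
15 [ 16. 163.] 
[... 546 characters left out ...]
(-11.5), np.float64(-6.4)]
23 [-72. 136.] [0, np.float64(-1.4), np.float64(-10.7), np.float64(-7.6)]
24 [-82. 127.] [0, np.float64(-1.3), np.float64(-9.9), np.float64(-8.7)]
25 [-91. 117.] [0, np.float64(-1.2), np.float64(-9.0), np.float64(-9.7)]
26 [-99. 107.] [0, np.float64(-1.0), np.float64(-7.9), np.float64(-10.5)]
27 [-105.   95.] [0, np.float64(-0.9), np.float64(-6.8), np.float64(-11.3)]
28 [-111.   83.] [0, np.float64(-0.7), np.float64(-5.6), np.float64(-12.0)]
29 [-115.   71.] [0, np.float64(-0.6), np.float64(-4.3), np.float64(-12.5)]
30 [-118.   58.] [0, np.float64(-0.4), np.float64(-3.0), np.float64(-12.9)]
31 [-120.   45.] [0, np.float64(-0.3), np.float64(-1.6), np.float64(-13.1)]
```

Call:
drive_tool:
  rows:
    - [0, 0, 0, 16, 0, 0, 0]
    - [0, -0.2, -1.6, 14, 0, 0, 0]
    - [0, -0.4, -3.1, 13.5, 0, 0, 0]
    - [0, -0.6, -4.5, 13, 0, 0, 0]
    - [0, -0.8, -5.9, 12.3, 0, 0, 0]

```text
time_s: 5.3
tcp_pos: [0.4916, 0.2922, 0.0943]
ee_rot: [[-0.987, 0.162, 0.0], [0.162, 0.987, 0.001], [0.0, 0.001, -1.0]]
wrist_force: [-0.0, 0.8, -3.1]
gripper_width: 0.126
gripper_force: 30.0
```

Call:
drive_tool:
  rows:
    - [0, -1, -7.2, 11.4, 0, 0, 0]
    - [0, -1.1, -8.5, 10.5, 0, 0, 0]
    - [0, -1.3, -9.6, 9.4, 0, 0, 0.006]
    - [0, -1.4, -10.7, 8.2, 0, 0, 0.006]
    - [0, -1.5, -11.6, 7, 0, 0, 0.006]

```text
time_s: 5.72
tcp_pos: [0.4872, 0.247, 0.1432]
ee_rot: [[-0.99, 0.142, 0.007], [0.142, 0.99, 0.007], [-0.005, 0.008, -1.0]]
wrist_force: [-3.2, 7.6, 6.2]
gripper_width: 0.123
gripper_force: 30.0
```

Call:
drive_tool:
  rows:
    - [0, -1.6, -12.5, 5.6, 0, 0, 0.006]
    - [0, -1.7, -13.1, 4.2, 0, 0, 0.006]
    - [0, -1.8, -13.7, 2.8, 0, 0, 0.006]
    - [0, -1.8, -14.1, 1.3, 0, 0, 0]
    - [0, -1.9, -14.4, 0, 0, 0, 0]

```text
time_s: 6.13
tcp_pos: [0.4785, 0.177, 0.1567]
ee_rot: [[-0.992, 0.125, 0.006], [0.125, 0.992, 0.004], [-0.006, 0.004, -1.0]]
wrist_force: [2.8, 1.4, 3.4]
gripper_width: 0.129
gripper_force: 30.0
```

Run:
```python
from h import *
p=capture("side");save(p,"s1.png",(130,90,340,300),2.8)
```

```text
(no output)
```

View pics/s1.png

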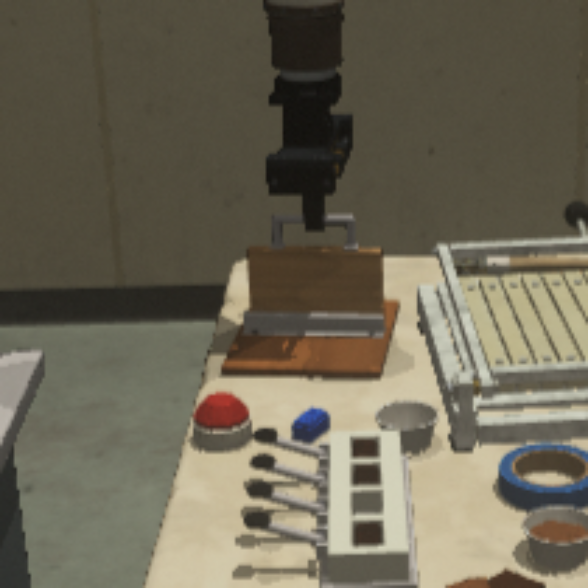

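The board stands upright behind the wall (315,275), held by its bar (315,225). I'll carry on over the wall.

Call:
drive_tool:
  rows:
    - [0, 0, 0, 12, 0, 0, 0]
    - [0, -1.8, -14.1, 0, 0, 0, 0]
    - [0, -1.7, -13.1, -1.1, 0, 0, 0]
    - [0, -1.7, -12.9, -2.5, 0, 0, 0]
    - [0, -1.6, -12.5, -3.8, 0, 0, 0]

```text
time_s: 6.6
tcp_pos: [0.4694, 0.1226, 0.1579]
ee_rot: [[-0.992, 0.126, -0.001], [0.126, 0.992, -0.0], [0.001, -0.0, -1.0]]
wrist_force: [0.4, 2.4, -2.2]
gripper_width: 0.126
gripper_force: 30.0
```

Call:
drive_tool:
  rows:
    - [0, -1.6, -12.1, -5.1, 0, 0, 0]
    - [0, -1.5, -11.5, -6.4, 0, 0, 0]
    - [0, -1.4, -10.7, -7.6, 0, 0, 0]
    - [0, -1.3, -9.9, -8.7, 0, 0, 0]
    - [0, -1.2, -9, -9.7, 0, 0, 0]

```text
time_s: 7.02
tcp_pos: [0.4628, 0.07, 0.1199]
ee_rot: [[-0.992, 0.126, 0.0], [0.126, 0.992, 0.0], [-0.0, 0.0, -1.0]]
wrist_force: [0.6, 4.8, -1.5]
gripper_width: 0.125
gripper_force: 30.0
```

Run:
```python
from h import *
p=capture("side");save(p,"s2.png",(130,90,340,300),2.8)
```

```text
(no output)
```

View pics/s2.png

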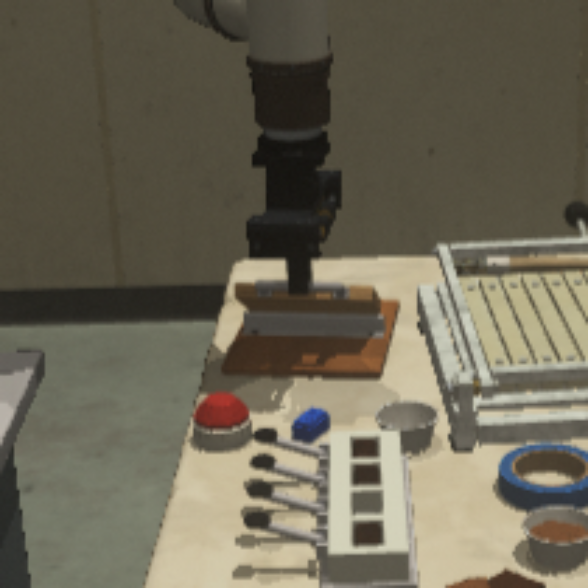

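The board is now seen nearly edge-on, leaning over the wall (310,297) with its bar at (300,288). I'll continue down.

Call:
drive_tool:
  rows:
    - [0, -1, -7.9, -10.5, 0, 0, 0]
    - [0, -0.9, -6.8, -11.3, 0, 0, 0]
    - [0, -0.7, -5.6, -12, 0, 0, 0]
    - [0, -0.6, -4.3, -12.5, 0, 0, 0]
    - [0, 0, 0, 0, 0, 0, 0]

```text
time_s: 7.48
tcp_pos: [0.4585, 0.0451, 0.0726]
ee_rot: [[-0.992, 0.127, -0.004], [0.127, 0.992, -0.002], [0.004, -0.003, -1.0]]
wrist_force: [-0.9, 0.5, 0.3]
gripper_width: 0.128
gripper_force: 30.0
```

Run:
```python
from h import *
st=sense();p=capture("wrist");save(p,"w3.png",(80,40,480,260),2)
p=capture("top");P=cloud(p);print(st["wrist_force"])
for r in masks_of("board",p)[:1]: q=P[r["region"]&(p["z_map"]>0)];print(r["p"],rect(q),np.percentile(q[:,2],[5,50,95]))
```

```text
[-0.94472567  0.46613153  0.26350634]
0.71 (array([514. , 122.4]), 155.3, 97.1, -70.8) [0.04332838 0.05312953 0.06174689]
```

View pics/w3.png

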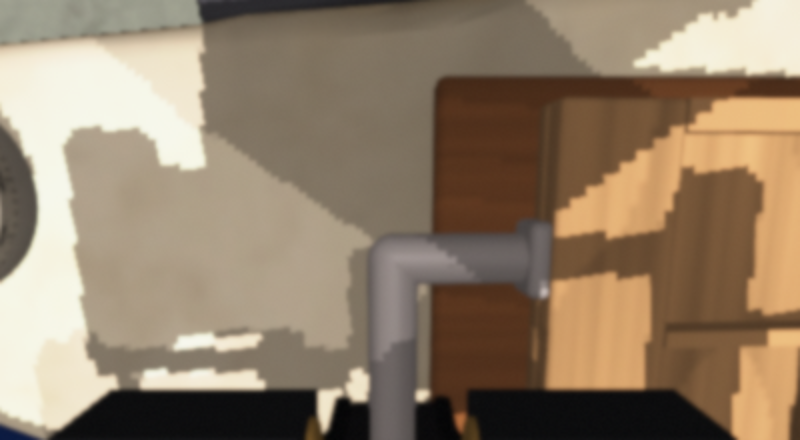

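The board lies tilted over the wall, pockets up, with the bar held at (390,320). Next I draw it off the wall and lower it.

Call:
drive_tool:
  rows:
    - [0, -0.5, -4, -11, 0, 0, 0]
    - [0, -0.4, -4, -10, 0, 0, 0]
    - [0, -1, -7, 0, 0, 0, 0]
    - [0, -1, -7, 0, 0, 0, 0]
    - [0, -0.5, -5, -3, 0, 0, 0]

```text
time_s: 8.05
tcp_pos: [0.4569, 0.019, 0.0516]
ee_rot: [[-0.992, 0.125, 0.002], [0.125, 0.992, 0.0], [-0.002, 0.001, -1.0]]
wrist_force: [-0.1, 0.0, 0.1]
gripper_width: 0.125
gripper_force: 30.0
```

Call:
drive_tool:
  rows:
    - [0, 0, -2, -8, 0, 0, 0]
    - [0, 0, 0, -6, 0, 0, 0]
    - [0, 0, 0, -4, 0, 0, 0]
    - [0, 0, 0, -2, 0, 0, 0]
    - [0, 0, 0, 0, 0, 0, 0]

```text
time_s: 8.47
tcp_pos: [0.456, 0.0159, 0.0304]
ee_rot: [[-0.992, 0.125, -0.002], [0.125, 0.992, -0.003], [0.002, -0.003, -1.0]]
wrist_force: [0.4, -7.1, 6.7]
gripper_width: 0.124
gripper_force: 30.0
```

Run:
```python
from h import *
st=sense();print(st["wrist_force"]);p=capture("side");save(p,"s3.png",(180,160,320,260),4);P=cloud(p)
for r in masks_of("board",p)[:1]: q=P[r["region"]&(p["z_map"]>0)];print(r["p"],rect(q),np.percentile(q[:,2],[5,50,95]))
p=capture("wrist");save(p,"w4.png",(80,40,560,260),1.6)
```

```text
[ 0.37877834 -7.11378125  6.68931913]
0.84 (array([457.9,  41.3]), 222.6, 160.4, 82.4) [0.01136644 0.027836   0.04352389]
```

View pics/w4.png

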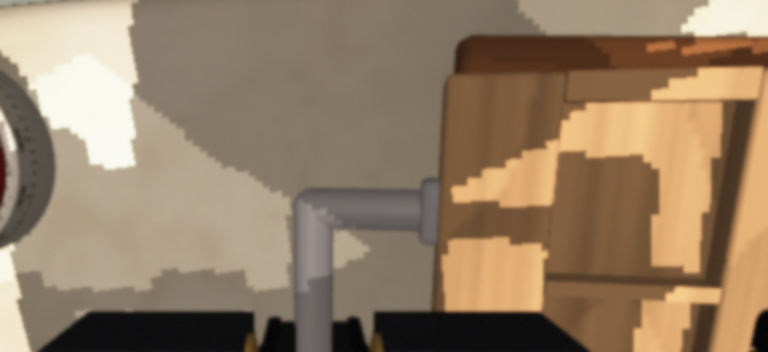

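```bash
cat >> h.py <<'E'
C=np.array([.4742,.1618]);BX=np.array([.992,-.125]);BY=np.array([.125,.992])
def bench(P): d=P[...,:2]-C; return np.stack([d@BX,d@BY,P[...,2]],-1)*1000
E
python3 - <<'E'
from h import *
for n in("top","side","wrist"):
    st=sense();p=capture(n);B=bench(cloud(p,st))[p["z_map"]>0]
    for xa in(-70,-40,0,40,70):
        out=[]
        for y in range(-110,10,10):
            q=B[(abs(B[:,0]-xa)<6)&(abs(B[:,1]-y)<5)]
            out.append(int(np.median(q[:,2])) if len(q)>2 else -1)
        print(n,xa,out)
E
```

```text
top -70 [-1, 333, 337, 345, 350, 356, 359, 375, 384, 385, 382, 376]
top -40 [351, 354, 355, 356, 356, 355, 357, 357, 352, 349, 344, 333]
top 0 [369, 349, 345, 338, 331, 124, 124, 41, 42, 44, 17, 34]
top 40 [29, 29, 32, 24, 28, 28, 29, 40, 42, 45, 16, 33]
top 70 [27, 29, 32, 26, 27, 29, 28, 39, 43, 44, 18, 33]
side -70 [18, 310, 335, 294, 346, 356, 364, 375, 375, 378, 384, -1]
side -40 [13, 1, -1, -1, -1, -1, -1, 357, -1, -1, -1, -1]
side 0 [-1, -1, -1, -1, -1, -1, -1, -1, -1, -1, -1, -1]
side 40 [29, 30, 32, 116, 94, 94, 28, 28, 39, -406, -858, -857]
side 70 [18, 9, 31, -1, 27, 29, 29, 28, 37, 40, -860, -859]
wrist -70 [29, 32, 34, 26, 27, 29, 31, 38, -1, -1, -1, -1]
wrist -40 [93, 32, 33, 26, 27, 29, 30, 41, 43, -1, -1, -1]
wrist 0 [106, -1, -1, -1, 84, 29, 30, 42, -1, -1, -1, -1]
wrist 40 [-1, -1, -1, -1, -1, -1, -1, -1, -1, -1, -1, -1]
wrist 70 [-1, -1, -1, -1, 37, 37, 37, 42, 43, -1, -1, -1]
```

View pics/s3.png

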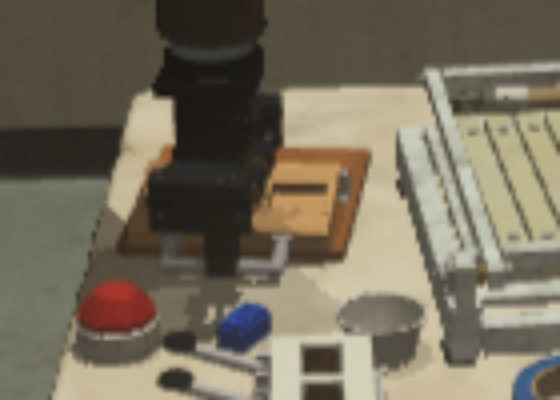

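The board is clear of the wall but grip friction holds its inner edge about 15 mm up. I'll release it so it settles, then square it.

Call:
drive_tool:
  rows:
    - [18, 0, 0, 0, 0, 0, 0]
    - [24, 0, 0, 0, 0, 0, 0]
    - [30, 0, 0, 0, 0, 0, 0]
    - [30, 0, 0, 0, 0, 0, 0]
    - [30, 0, 0, 0, 0, 0, 0]

```text
time_s: 9.18
tcp_pos: [0.4563, 0.0175, 0.0304]
ee_rot: [[-0.992, 0.126, -0.0], [0.126, 0.992, -0.0], [0.0, -0.0, -1.0]]
wrist_force: [0.1, 0.0, -0.2]
gripper_width: 0.287
gripper_force: 0.0
```

Run:
```python
from h import *
for n in("top","wrist"):
    st=sense();p=capture(n);B=bench(cloud(p,st))[p["z_map"]>0]
    for xa in(-70,-40,40,70):
        out=[]
        for y in range(-110,10,10):
            q=B[(abs(B[:,0]-xa)<6)&(abs(B[:,1]-y)<5)]
            out.append(int(np.median(q[:,2])) if len(q)>2 else -1)
        print(n,xa,out)
```

```text
top -70 [-1, 334, 337, 343, 349, 356, 357, 373, 383, 387, 382, 376]
top -40 [352, 354, 356, 356, 356, 355, 356, 356, 354, 349, 344, 335]
top 40 [29, 30, 28, 23, 19, 21, 19, 20, 27, 28, 27, 35]
top 70 [16, 29, 28, 26, 23, 20, 20, 24, 29, 28, 27, 32]
wrist -70 [20, 31, 31, 30, 21, 21, 21, 27, 31, -1, -1, -1]
wrist -40 [96, 89, 31, 30, 21, 21, 21, 25, 31, 31, -1, -1]
wrist 40 [-1, -1, -1, -1, -1, -1, -1, 24, -1, -1, -1, -1]
wrist 70 [-1, -1, -1, -1, -1, -1, 31, 31, 31, 31, -1, -1]
```

Call:
drive_tool:
  rows:
    - [30, 0, 0, 15, 0, 0, 0]
    - [30, 0, 0, 30, 0, 0, 0]
    - [30, 0, 0, 40, 0, 0, 0]
    - [30, 0, 0, 40, 0, 0, 0]
    - [30, 0, 0, 40, 0, 0, 0]

```text
time_s: 9.7
tcp_pos: [0.4558, 0.0173, 0.1973]
ee_rot: [[-0.992, 0.126, -0.001], [0.126, 0.992, -0.0], [0.001, -0.0, -1.0]]
wrist_force: [1.3, -0.1, 0.3]
gripper_width: 0.294
gripper_force: 0.0
```

Call:
drive_tool:
  rows:
    - [30, 0, 0, 40, 0, 0, 0]
    - [30, 0, 0, 40, 0, 0, 0]
    - [30, 0, 0, 30, 0, 0, 0]
    - [30, 0, 0, 0, 0, 0, 0]
    - [30, 0, 0, 0, 0, 0, 0]

```text
time_s: 10.12
tcp_pos: [0.4568, 0.0178, 0.3073]
ee_rot: [[-0.992, 0.126, 0.004], [0.126, 0.992, 0.002], [-0.004, 0.003, -1.0]]
wrist_force: [-0.1, -0.3, -0.9]
gripper_width: 0.298
gripper_force: 0.0
```

```bash
cat > meas.py <<'E'
from h import *
st=sense();print(np.round(st["tcp_pos"],4),st["time_s"])
p=capture("wrist");save(p,"w_meas.png");B=bench(cloud(p,st))
r=masks_of("board",p)[0];q=B[r["region"]&(p["z_map"]>0)]/1000
print("mask",r["p"],rect(q),np.median(q[:,2]))
print("wall",rect(sel(B,(-100,100),(-15,15),(33,40))/1000))
m=B[(abs(B[...,0])<95)&(B[...,1]>-102)&(B[...,1]<-8)&(B[...,2]>27.5)&(B[...,2]<33)]/1000
print("body rim",rect(m),len(m))
m=B[(abs(B[...,0])<60)&(B[...,1]>-170)&(B[...,1]<-118)&(B[...,2]>15)&(B[...,2]<33)]/1000
print("bar",rect(m),len(m))
E
python3 meas.py
```

```text
[0.4568 0.0178 0.3073] 10.1167
mask 0.67 (array([ -0.2, -78.6]), 159.1, 146.1, 0.1) 0.030005578237817104
wall (array([-6. , -0.4]), 158.9, 12.1, -0.2)
body rim (array([ -0.3, -56. ]), 159.2, 92.0, 0.0) 5554
bar (array([  -1.4, -134.8]), 98.2, 33.2, -0.3) 1025
```

View pics/w_meas.png

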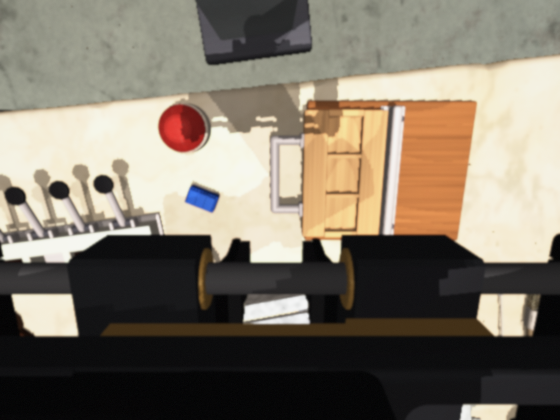

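The board lies flat, pockets up (345,170), in the right bay and square to 0.1°. Its centre is about 3 mm off nominal. Now I look at the mould.

Call:
drive_tool:
  rows:
    - [0, 13, -35, 3, 0, 0, 0]
    - [0, 13, -35, 3, 0, 0, 0]
    - [0, 13, -35, 3, 0, 0, 0]
    - [0, 13, -35, 3, 0, 0, 0]
    - [0, 13, -35, 3, 0, 0, 0]

```text
time_s: 10.63
tcp_pos: [0.5211, -0.1591, 0.3184]
ee_rot: [[-0.992, 0.126, -0.004], [0.126, 0.992, 0.0], [0.004, -0.0, -1.0]]
wrist_force: [0.7, 0.8, -0.3]
gripper_width: 0.036
gripper_force: 0.0
```

Call:
drive_tool:
  rows:
    - [0, 13, -35, 3, 0, 0, 0]
    - [0, 13, -35, 3, 0, 0, 0]
    - [0, 13, -35, 3, 0, 0, 0]
    - [0, 0, 0, 0, 0, 0, 0]
    - [0, 0, 0, 0, 0, 0, 0]

```text
time_s: 11.05
tcp_pos: [0.5601, -0.2641, 0.3259]
ee_rot: [[-0.992, 0.129, -0.006], [0.129, 0.992, 0.002], [0.006, 0.001, -1.0]]
wrist_force: [-1.0, 0.0, 0.1]
gripper_width: 0.003
gripper_force: 0.0
```

```bash
cat > mm.py <<'E'
from h import *
st=sense();print(np.round(st["tcp_pos"],4),st["time_s"])
p=capture("wrist");save(p,"w_m.png");P=cloud(p,st)
print("mould top",rect(sel(P,(.485,.6),(-.45,-.12),(.034,.040))))
for l in("choc_1","lever_1_tip","mould"):
  for r in masks_of(l,p)[:6]:
    q=P[r["region"]&(p["z_map"]>0)];print(l,round(r["p"],2),np.round(r["xy"]),rect(q),np.round(np.median(q[:,2]),3))
for y in(-.187,-.241,-.295,-.35):
  q=sel(P,(.40,.452),(y-.022,y+.022),(.05,.062));print("tip",rect(q),np.round(q[:,2].max(),3),len(q))
E
python3 mm.py
```

```text
[ 0.5601 -0.2641  0.3259] 11.05
mould top (array([ 526.6, -266.5]), 233.0, 83.6, -89.8)
choc_1 0.89 [210. 164.] (array([ 534.5, -347.4]), 44.3, 26.1, 89.9) 0.037
choc_1 0.83 [293. 154.] (array([ 532.7, -238.3]), 41.9, 24.0, -89.7) 0.037
choc_1 0.76 [406.  91.] (array([475.5, -84.5]), 38.3, 23.4, 60.2) 0.023
choc_1 0.7 [334. 148.] (array([ 533.2, -184.4]), 42.4, 27.0, -89.1) 0.037
choc_1 0.68 [396. 174.] (array([ 581.4, -102.1]), 81.8, 68.3, 42.8) 0.008
choc_1 0.34 [532.  68.] (array([468.9,  53.3]), 163.5, 100.7, 3.6) 0.029
lever_1_tip 0.93 [327.  79.] (array([ 460.1, -185.8]), 70.7, 23.2, 0.7) 0.049
lever_1_tip 0.6 [333. 148.] (array([ 533.1, -185.3]), 44.3, 27.0, -89.7) 0.037
lever_1_tip 0.3 [238.  90.] (array([ 455.4, -295.6]), 81.3, 29.6, 4.5) 0.048
mould 0.67 [264. 141.] (array([ 500.7, -266.3]), 244.1, 152.6, -89.7) 0.038
tip (array([ 436.2, -185.8]), 24.2, 23.3, 42.9) 0.059 388
tip (array([ 436.7, -239.4]), 25.4, 22.9, 38.3) 0.06 380
tip (array([ 437.2, -294.4]), 24.8, 23.0, -39.9) 0.06 365
tip (array([ 437.6, -346.9]), 25.2, 22.9, 38.7) 0.059 367
```

View pics/w_m.png

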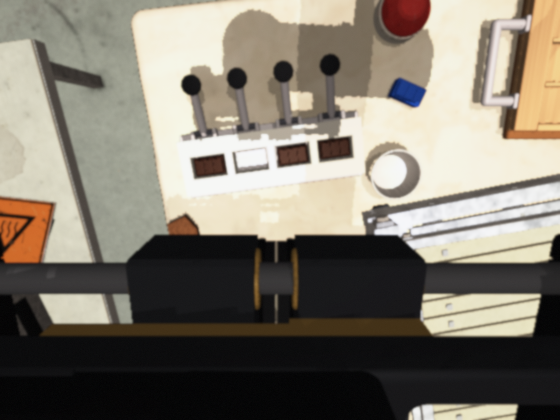

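The wrist view confirms dark chocolates in pockets 4 (210,164), 2 (293,154) and 1 (334,148). Pocket 3 (252,158) is empty, and the lever tips are at (191,85), (237,78), (283,71) and (330,65). I press levers 1, 2 and 4.

Call:
drive_tool:
  rows:
    - [0, -25, 15, -38, 0, 0, 0]
    - [0, -25, 15, -38, 0, 0, 0]
    - [0, -25, 16, -38, 0, 0, 0]
    - [0, -25, 16, -38, 0, 0, 0]
    - [0, -26, 16, -38, 0, 0, 0]

```text
time_s: 11.67
tcp_pos: [0.4499, -0.1936, 0.1647]
ee_rot: [[-0.992, 0.124, 0.002], [0.124, 0.992, -0.0], [-0.002, 0.0, -1.0]]
wrist_force: [1.5, 0.4, -0.6]
gripper_width: 0.006
gripper_force: 0.0
```

Call:
drive_tool:
  rows:
    - [0, 0, 0, -30, 0, 0, 0]
    - [0, 0, 0, 0, 0, 0, 0]
    - [0, 0, 0, 0, 0, 0, 0]

```text
time_s: 11.92
tcp_pos: [0.4514, -0.1945, 0.1356]
ee_rot: [[-0.992, 0.123, -0.001], [0.123, 0.992, -0.001], [0.001, -0.001, -1.0]]
wrist_force: [0.8, -0.0, -0.2]
gripper_width: 0.006
gripper_force: 0.0
```

Call:
drive_tool:
  rows:
    - [0, -17, 8.5, -30, 0, 0, 0]
    - [0, 0, 0, -18, 0, 0, 0]
    - [0, 0, 0, -16, 0, 0, 0]
    - [0, 0, 0, -15, 0, 0, 0]
    - [0, 0, 0, -13, 0, 0, 0]

```text
time_s: 12.33
tcp_pos: [0.4358, -0.187, 0.0454]
ee_rot: [[-0.992, 0.124, 0.001], [0.124, 0.992, -0.001], [-0.001, -0.001, -1.0]]
wrist_force: [-15.4, 5.5, 64.1]
gripper_width: 0.005
gripper_force: 33.6
```

Call:
drive_tool:
  rows:
    - [0, 0, 0, 0, 0, 0, 0]
    - [0, 0, 0, 0, 0, 0, 0]

```text
time_s: 12.5
tcp_pos: [0.4357, -0.187, 0.047]
ee_rot: [[-0.992, 0.124, 0.0], [0.124, 0.992, -0.001], [-0.001, -0.001, -1.0]]
wrist_force: [-7.9, 2.2, 17.4]
gripper_width: 0.009
gripper_force: 8.9
```

Call:
drive_tool:
  rows:
    - [0, 0, 0, 20, 0, 0, 0]
    - [0, 0, 0, 30, 0, 0, 0]
    - [0, 0, -27, 0, 0, 0, 0]
    - [0, 0, -26.5, 0, 0, 0, 0]
    - [0, 0, 0, 0, 0, 0, 0]

```text
time_s: 12.92
tcp_pos: [0.4384, -0.2435, 0.0969]
ee_rot: [[-0.992, 0.127, 0.009], [0.127, 0.992, -0.003], [-0.009, -0.002, -1.0]]
wrist_force: [0.5, 0.1, -0.6]
gripper_width: 0.005
gripper_force: 0.0
```

```bash
cat > c.py <<'E'
from h import *
st=sense();print(np.round(st["tcp_pos"],4),np.round(st["wrist_force"],1))
for n in("top","side"):
    p=capture(n);P=cloud(p)
    for y in(-.186,-.2395,-.2935,-.347):
        m=(abs(P[...,0]-.533)<.009)&(abs(P[...,1]-y)<.016)&(P[...,2]<.08);q=P[m];print(n,y,np.round(np.median(q[:,2]),4) if len(q) else None)
E
python3 c.py
```

```text
[ 0.4384 -0.2435  0.0969] [ 0.5  0.1 -0.6]
top -0.186 0.0531
top -0.2395 0.0353
top -0.2935 0.0125
top -0.347 0.0351
side -0.186 0.0533
side -0.2395 0.0355
side -0.2935 0.0163
side -0.347 0.0358
```

Call:
drive_tool:
  rows:
    - [0, -3, 3, -14, 0, 0, 0]
    - [0, 0, 0, -14, 0, 0, 0]
    - [0, 0, 0, -11, 0, 0, 0]
    - [0, 0, 0, -6, 0, 0, 0]
    - [0, 0, 0, -3, 0, 0, 0]

```text
time_s: 13.43
tcp_pos: [0.4294, -0.2369, 0.0463]
ee_rot: [[-0.992, 0.124, -0.007], [0.124, 0.992, -0.0], [0.007, -0.001, -1.0]]
wrist_force: [-10.9, 1.1, 29.1]
gripper_width: 0.004
gripper_force: 15.1
```

Call:
drive_tool:
  rows:
    - [0, 0, 0, -1, 0, 0, 0]
    - [0, 0, 0, -1, 0, 0, 0]

```text
time_s: 13.6
tcp_pos: [0.4294, -0.2369, 0.0462]
ee_rot: [[-0.992, 0.124, -0.006], [0.124, 0.992, -0.0], [0.006, -0.001, -1.0]]
wrist_force: [-12.0, 2.4, 29.2]
gripper_width: 0.002
gripper_force: 15.6
```

Now lever 4, raising and going over lever 3.

Call:
drive_tool:
  rows:
    - [0, 0, 0, 25, 0, 0, 0]
    - [0, 0, 0, 30, 0, 0, 0]
    - [0, 2, -36, 0, 0, 0, 0]
    - [0, 2, -37, 0, 0, 0, 0]
    - [0, 2, -37, 0, 0, 0, 0]

```text
time_s: 14.02
tcp_pos: [0.4396, -0.3479, 0.1009]
ee_rot: [[-0.992, 0.122, 0.004], [0.122, 0.993, -0.002], [-0.004, -0.001, -1.0]]
wrist_force: [-0.5, 1.6, -0.7]
gripper_width: 0.005
gripper_force: 0.0
```

Call:
drive_tool:
  rows:
    - [0, 0, 0, 0, 0, 0, 0]
    - [0, 0, 0, 0, 0, 0, 0]

```text
time_s: 14.18
tcp_pos: [0.4384, -0.3484, 0.0991]
ee_rot: [[-0.992, 0.128, 0.002], [0.128, 0.992, -0.001], [-0.002, -0.001, -1.0]]
wrist_force: [0.4, -0.2, -0.7]
gripper_width: 0.009
gripper_force: 0.0
```

Call:
drive_tool:
  rows:
    - [0, -4, 2, -15, 0, 0, 0]
    - [0, 0, 0, -15, 0, 0, 0]
    - [0, 0, 0, -11, 0, 0, 0]
    - [0, 0, 0, -7, 0, 0, 0]
    - [0, 0, 0, -4, 0, 0, 0]

```text
time_s: 14.6
tcp_pos: [0.4324, -0.3438, 0.0468]
ee_rot: [[-0.992, 0.124, -0.004], [0.124, 0.992, 0.001], [0.004, 0.0, -1.0]]
wrist_force: [-7.8, 3.9, 26.1]
gripper_width: 0.006
gripper_force: 12.6
```

Call:
drive_tool:
  rows:
    - [0, 0, 0, -1, 0, 0, 0]
    - [0, 0, 0, 0, 0, 0, 0]

```text
time_s: 14.77
tcp_pos: [0.4324, -0.3438, 0.0473]
ee_rot: [[-0.992, 0.124, -0.004], [0.124, 0.992, 0.001], [0.004, 0.0, -1.0]]
wrist_force: [-6.5, 3.0, 14.3]
gripper_width: 0.002
gripper_force: 6.7
```

Call:
drive_tool:
  rows:
    - [30, 0, 0, 30, 0, 0, 0]
    - [50, 10, 5, 40, 0, 0, 0.125]
    - [50, 15, 5, 40, 0, 0, 0.125]
    - [50, 15, 5, 40, 0, 0, 0.125]
    - [50, 15, 5, 0, 0, 0, 0.125]

```text
time_s: 15.18
tcp_pos: [0.4931, -0.3265, 0.2033]
ee_rot: [[-0.927, -0.374, 0.017], [-0.374, 0.927, -0.009], [-0.013, -0.015, -1.0]]
wrist_force: [1.1, -0.3, 0.9]
gripper_width: 0.3
gripper_force: 0.0
```

```bash
python3 c.py; python3 -c "
from h import *
print(sense()['joints'])"
```

```text
[ 0.4931 -0.3265  0.2033] [ 1.1 -0.3  0.9]
top -0.186 None
top -0.2395 None
top -0.2935 None
top -0.347 None
side -0.186 0.0536
side -0.2395 0.0533
side -0.2935 None
side -0.347 0.0534
[-1.76710670e+01  2.03502739e+01 -8.98029132e+00 -5.94477468e-03
 -6.01802920e+01 -5.06133113e+01]
```

All three stand proud at 53.5 mm. Next I turn the hand to grip across the 24 mm side.

Call:
drive_tool:
  rows:
    - [50, 4, -2, -4, 0, 0, 0.12]
    - [50, 4, -2, -4, 0, 0, 0.12]
    - [50, 4, -2, -4, 0, 0, 0.12]
    - [50, 4, -2, -4, 0, 0, 0.12]
    - [50, 4, -2, -4, 0, 0, 0.12]

```text
time_s: 15.7
tcp_pos: [0.5073, -0.3345, 0.172]
ee_rot: [[-0.558, -0.83, -0.001], [-0.83, 0.558, 0.001], [-0.0, 0.001, -1.0]]
wrist_force: [-0.6, 0.0, 0.6]
gripper_width: 0.498
gripper_force: 0.0
```

Call:
drive_tool:
  rows:
    - [50, 4, -2, -4, 0, 0, 0.12]
    - [50, 4, -2, -4, 0, 0, 0.12]
    - [50, 4, -2, -4, 0, 0, 0.12]
    - [50, 4, -2, -4, 0, 0, 0.12]
    - [50, 4, -2, -4, 0, 0, 0.11]

```text
time_s: 16.12
tcp_pos: [0.5273, -0.3445, 0.152]
ee_rot: [[-0.002, -1.0, -0.001], [-1.0, 0.002, 0.001], [-0.001, 0.001, -1.0]]
wrist_force: [0.1, -0.7, -0.1]
gripper_width: 0.502
gripper_force: 0.0
```

Call:
drive_tool:
  rows:
    - [50, 0, 0, 0, 0, 0, 0]
    - [50, 0, 0, 0, 0, 0, 0]
    - [50, 0, 0, 0, 0, 0, 0]

```text
time_s: 16.37
tcp_pos: [0.5272, -0.3449, 0.1527]
ee_rot: [[-0.009, -1.0, -0.001], [-1.0, 0.009, 0.0], [-0.0, 0.001, -1.0]]
wrist_force: [-0.1, -0.4, -0.3]
gripper_width: 0.5
gripper_force: 0.0
```

```bash
cat > mc.py <<'E'
from h import *
st=sense();print(np.round(st["tcp_pos"],4),np.round(st["ee_rot"],3).tolist(),st["time_s"])
p=capture("wrist");P=cloud(p,st)
for r in masks_of("choc_1",p)[:5]:
    q=P[r["region"]&(p["z_map"]>0)];z=np.percentile(q[:,2],90);t=q[q[:,2]>z-.004];print(round(r["p"],2),np.round(r["xy"]),np.round(z,3),rect(t))
E
python3 mc.py
```

```text
[ 0.5272 -0.3449  0.1527] [[-0.009, -1.0, -0.001], [-1.0, 0.009, 0.0], [-0.0, 0.001, -1.0]] 16.3667
0.84 [268. 210.] 0.056 (array([ 533.8, -348.1]), 36.5, 20.6, 89.4)
0.6 [268. 315.] 0.053 (array([ 534.3, -257.2]), 23.1, 5.7, -1.4)
```

Call:
drive_tool:
  rows:
    - [45, 6.5, -2.5, -25, 0, 0, 0.009]
    - [45, 0, 0, -25, 0, 0, 0]
    - [45, 0, 0, -20, 0, 0, 0]
    - [45, 0, 0, -12, 0, 0, 0]
    - [45, 0, 0, -8, 0, 0, 0]

```text
time_s: 16.88
tcp_pos: [0.5333, -0.3477, 0.0614]
ee_rot: [[0.001, -1.0, -0.002], [-1.0, -0.001, 0.001], [-0.001, 0.002, -1.0]]
wrist_force: [0.8, 0.1, -0.3]
gripper_width: 0.451
gripper_force: 0.0
```

Call:
drive_tool:
  rows:
    - [45, 0, 0, 0, 0, 0, 0]
    - [0, 0, 0, 0, 0, 0, 0]
    - [0, 0, 0, 0, 0, 0, 0]
    - [0, 0, 0, 0, 0, 0, 0]
    - [0, 0, 0, 0, 0, 0, 0]

```text
time_s: 17.3
tcp_pos: [0.5342, -0.3483, 0.0641]
ee_rot: [[0.002, -1.0, 0.001], [-1.0, -0.002, -0.001], [0.001, -0.001, -1.0]]
wrist_force: [-0.9, 0.3, 2.9]
gripper_width: 0.269
gripper_force: 30.0
```

Call:
drive_tool:
  rows:
    - [0, 0, 0, 30, 0, 0, 0]
    - [0, 0, 0, 35, 0, 0, 0]
    - [0, 0, 10, 20, 0, 0, 0]
    - [0, -1, 25, 0, 0, 0, 0.1]
    - [0, -1, 33, 0, 0, 0, 0.12]

```text
time_s: 17.72
tcp_pos: [0.5332, -0.281, 0.1503]
ee_rot: [[0.222, -0.975, 0.006], [-0.975, -0.222, -0.002], [0.003, -0.005, -1.0]]
wrist_force: [0.2, -0.1, -1.3]
gripper_width: 0.268
gripper_force: 30.0
```

Call:
drive_tool:
  rows:
    - [0, -1, 33, 0, 0, 0, 0.12]
    - [0, -1, 33, 0, 0, 0, 0.12]
    - [0, -1, 33, 0, 0, 0, 0.12]
    - [0, -1, 33, 0, 0, 0, 0.12]
    - [0, -2, 33, 0, 0, 0, 0.12]

```text
time_s: 18.13
tcp_pos: [0.5262, -0.1134, 0.1486]
ee_rot: [[0.736, -0.677, 0.002], [-0.677, -0.736, 0.0], [0.001, -0.001, -1.0]]
wrist_force: [0.7, 0.2, -0.1]
gripper_width: 0.269
gripper_force: 30.0
```

```bash
cat > mb.py <<'E'
from h import *
st=sense();print(np.round(st["tcp_pos"],4),st["time_s"],st["gripper_width"])
for n in("top","side","wrist"):
    p=capture(n);B=bench(cloud(p,st))
    for r in masks_of("board",p)[:1]:
        q=B[r["region"]&(p["z_map"]>0)&(B[...,2]<40)]/1000;print(n,round(r["p"],2),rect(q),len(q))
        g=B[r["region"]&(p["z_map"]>0)&(B[...,2]>16)&(B[...,2]<24)&(abs(B[...,0])<95)&(B[...,1]<-20)&(B[...,1]>-100)]/1000
        print("  floors",rect(g),len(g))
E
python3 mb.py
```

```text
[ 0.5262 -0.1134  0.1486] 18.1333 0.2692834821371006
top 0.48 (array([-48.1, -82.2]), 148.1, 35.0, -77.4) 134
  floors (array([-66.6, -21.2]), 0.0, 0.0, 0.0) 1
side 0.61 (array([ -6. , -74.3]), 171.2, 167.8, 0.2) 913
  floors (array([  5.6, -53.4]), 164.0, 52.4, -14.2) 118
wrist 0.59 (array([  73.8, -496.5]), 29.4, 14.5, -11.4) 406
  floors (array([0., 0.]), 0.0, 0.0, 0.0) 0
```

Call:
drive_tool:
  rows:
    - [0, -14, 33, 22, 0, 0, 0.105]
    - [0, -14, 33, 22, 0, 0, 0.105]
    - [0, -14, 33, 22, 0, 0, 0.105]
    - [0, -14, 33, 22, 0, 0, 0.105]
    - [0, -14, 33, 22, 0, 0, 0.105]

```text
time_s: 18.85
tcp_pos: [0.4561, 0.0484, 0.2578]
ee_rot: [[0.975, -0.22, 0.0], [-0.22, -0.975, 0.0], [0.0, -0.0, -1.0]]
wrist_force: [1.3, 0.9, 1.0]
gripper_width: 0.269
gripper_force: 30.0
```

Call:
drive_tool:
  rows:
    - [0, -14, 33, 22, 0, 0, 0.095]
    - [0, 0, 0, 0, 0, 0, 0]
    - [0, 0, 0, 0, 0, 0, 0]

```text
time_s: 19.1
tcp_pos: [0.4431, 0.0819, 0.28]
ee_rot: [[0.992, -0.128, 0.003], [-0.128, -0.992, 0.002], [0.003, -0.002, -1.0]]
wrist_force: [0.9, 0.7, -0.5]
gripper_width: 0.27
gripper_force: 30.0
```

```bash
sed -i 's/("top","side","wrist")/("wrist",)/; s/    p=capture(n);B/    p=capture(n);save(p,"w5.png");B/' mb.py; python3 mb.py
```

```text
[0.4431 0.0819 0.28  ] 19.1 0.26985650966486097
```

View pics/w5.png

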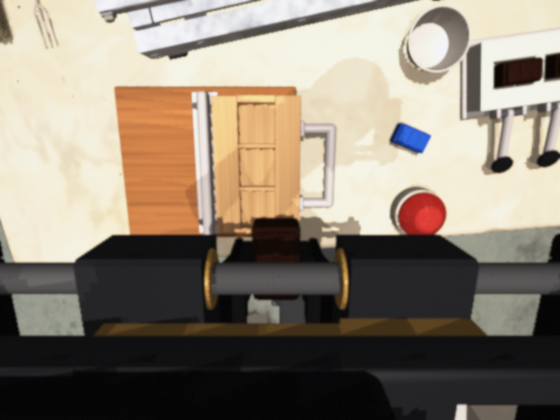

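The board sits in the right bay (255,165) and the chocolate is held (275,250). I measure the pocket floors directly from depth.

```bash
cat > fl.py <<'E'
from h import *
st=sense();p=capture("wrist");B=bench(cloud(p,st))
x,y,z=B[...,0],B[...,1],B[...,2]
ok=(p["z_map"]>0)
m=ok&(z>27)&(z<34)&(abs(x)<110)&(y<-14)&(y>-200);print("rim+bar",rect(B[m]/1000))
m=ok&(z>33)&(z<40)&(abs(x)<110)&(abs(y)<20);print("wall",rect(B[m]/1000))
f=(ok&(z>16)&(z<25)&(abs(x)<85)&(y<-30)&(y>-95)).astype(np.uint8)
n,L,s,c=cv2.connectedComponentsWithStats(f,connectivity=4)
for i in range(1,n):
    if s[i,4]>150:
        r=rect(B[L==i]/1000); w=C*1000+r[0][0]*BX+r[0][1]*BY; print(s[i,4],np.round(c[i]),r,"world",np.round(w,1))
E
python3 fl.py
```

```text
rim+bar (array([  0.2, -82. ]), 160.4, 135.9, -0.0)
wall (array([ 2.6, -6.8]), 164.0, 26.1, -0.2)
1528 [253. 121.] (array([ 50.4, -59.2]), 46.3, 41.7, -0.2) world [516.8  96.8]
1379 [254. 165.] (array([ -0.2, -58.9]), 45.5, 41.3, -0.3) world [466.6 103.4]
1117 [254. 205.] (array([-50.7, -59.4]), 45.1, 42.0, -0.2) world [416.5 109.2]
```

Pocket floors match the given sizes and my earlier estimates. I place the first chocolate at (516.8, 96.8).

Call:
drive_tool:
  rows:
    - [0, 15, 3, -25, 0, 0, 0]
    - [0, 15, 3, -30, 0, 0, 0]
    - [0, 15, 3, -30, 0, 0, 0]
    - [0, 15, 3, -30, 0, 0, 0]
    - [0, 13.7, 2.9, -30, 0, 0, 0]

```text
time_s: 19.67
tcp_pos: [0.5171, 0.0939, 0.1308]
ee_rot: [[0.991, -0.132, -0.002], [-0.132, -0.991, -0.001], [-0.002, 0.001, -1.0]]
wrist_force: [0.5, 0.6, -0.5]
gripper_width: 0.27
gripper_force: 30.0
```

Call:
drive_tool:
  rows:
    - [0, 0, 0, -20, 0, 0, 0]
    - [0, 0, 0, 0, 0, 0, 0]
    - [0, 0, 0, 0, 0, 0, 0]

```text
time_s: 19.92
tcp_pos: [0.5159, 0.094, 0.1117]
ee_rot: [[0.991, -0.131, -0.005], [-0.131, -0.991, -0.003], [-0.004, 0.003, -1.0]]
wrist_force: [0.4, 0.6, 0.2]
gripper_width: 0.269
gripper_force: 30.0
```

Call:
drive_tool:
  rows:
    - [0, 0.5, 2.8, -14, 0, 0, 0.006]
    - [0, 0, 0, -14, 0, 0, 0]
    - [0, 0, 0, -12, 0, 0, 0]
    - [0, 0, 0, -10, 0, 0, 0]
    - [0, 0, 0, -5, 0, 0, 0]

```text
time_s: 20.33
tcp_pos: [0.5172, 0.0984, 0.0588]
ee_rot: [[0.992, -0.123, 0.001], [-0.123, -0.992, 0.0], [0.001, -0.0, -1.0]]
wrist_force: [0.1, 0.3, -0.3]
gripper_width: 0.268
gripper_force: 30.0
```

Call:
drive_tool:
  rows:
    - [0, 0, 0, -2, 0, 0, 0]
    - [0, 0, 0, 0, 0, 0, 0]

```text
time_s: 20.5
tcp_pos: [0.5173, 0.0988, 0.057]
ee_rot: [[0.992, -0.123, 0.001], [-0.123, -0.992, 0.0], [0.001, -0.0, -1.0]]
wrist_force: [0.1, -0.2, -1.2]
gripper_width: 0.268
gripper_force: 30.0
```

Call:
drive_tool:
  rows:
    - [0, -0.5, -1.5, -3, 0, 0, 0]
    - [0, 0, 0, -1, 0, 0, 0]
    - [0, 0, 0, 0, 0, 0, 0]

```text
time_s: 20.75
tcp_pos: [0.5165, 0.0973, 0.0527]
ee_rot: [[0.992, -0.123, 0.0], [-0.123, -0.992, 0.0], [0.0, -0.0, -1.0]]
wrist_force: [-0.5, 0.1, 0.3]
gripper_width: 0.271
gripper_force: 30.0
```

Call:
drive_tool:
  rows:
    - [35, 0, 0, 0, 0, 0, 0]
    - [45, 0, 0, 0, 0, 0, 0]
    - [45, 0, 0, 0, 0, 0, 0]
    - [45, 0, 0, 20, 0, 0, 0]
    - [45, 0, 0, 35, 0, 0, 0]

```text
time_s: 21.17
tcp_pos: [0.5139, 0.0963, 0.1047]
ee_rot: [[0.992, -0.123, -0.009], [-0.123, -0.992, -0.004], [-0.008, 0.005, -1.0]]
wrist_force: [1.4, 0.5, 0.5]
gripper_width: 0.441
gripper_force: 0.0
```

Call:
drive_tool:
  rows:
    - [45, 0, -10, 40, 0, 0, -0.12]
    - [45, 1, -28, 0, 0, 0, -0.12]
    - [45, 1, -28, 0, 0, 0, -0.12]
    - [45, 1, -28, 0, 0, 0, -0.12]
    - [45, 1, -28, 0, 0, 0, -0.12]

```text
time_s: 21.58
tcp_pos: [0.5205, -0.0256, 0.1482]
ee_rot: [[0.747, -0.665, 0.001], [-0.665, -0.747, 0.0], [0.001, -0.001, -1.0]]
wrist_force: [0.9, -0.8, 0.6]
gripper_width: 0.451
gripper_force: 0.0
```

Call:
drive_tool:
  rows:
    - [45, 2, -28, 0, 0, 0, -0.12]
    - [45, 2, -28, 0, 0, 0, -0.12]
    - [45, 2, -28, 0, 0, 0, -0.12]
    - [45, 2, -28, 0, 0, 0, -0.12]
    - [45, 2, -28, 0, 0, 0, -0.12]

```text
time_s: 22.0
tcp_pos: [0.5304, -0.166, 0.1477]
ee_rot: [[0.24, -0.971, 0.0], [-0.971, -0.24, -0.0], [0.0, -0.0, -1.0]]
wrist_force: [-0.3, 0.3, 0.0]
gripper_width: 0.447
gripper_force: 0.0
```

Call:
drive_tool:
  rows:
    - [45, 2, -28, 0, 0, 0, -0.12]
    - [45, 2, -28, 0, 0, 0, -0.12]
    - [45, 0, -15, 0, 0, 0, 0]
    - [45, 0, 0, 0, 0, 0, 0]
    - [45, 0, 0, 0, 0, 0, 0]

```text
time_s: 22.42
tcp_pos: [0.5342, -0.2362, 0.1473]
ee_rot: [[0.006, -1.0, -0.0], [-1.0, -0.006, 0.0], [-0.0, 0.0, -1.0]]
wrist_force: [0.2, 0.1, 0.3]
gripper_width: 0.45
gripper_force: 0.0
```

```bash
python3 mc.py
python3 - <<'E'
from h import *
p=capture("top");B=bench(cloud(p));m=(abs(B[...,0]-50)<35)&(abs(B[...,1]+59)<25)&(B[...,2]>37)&(B[...,2]<60);print(rect(B[m]/1000),np.median(B[m][:,2]))
E
```

```text
[ 0.5342 -0.2362  0.1473] [[0.006, -1.0, -0.0], [-1.0, -0.006, 0.0], [-0.0, 0.0, -1.0]] 22.4167
0.79 [280. 209.] 0.056 (array([ 534.3, -240.3]), 36.6, 19.2, -89.1)
0.68 [280. 260.] 0.056 (array([ 533.1, -218.8]), 101.3, 19.4, -89.1)
(array([ 49.7, -59. ]), 37.7, 22.4, -1.7) 41.38330391187939
```

Chocolate 4 sits flat (top at 41.4 mm). Next is chocolate 2.

Call:
drive_tool:
  rows:
    - [45, 0, -4, -22, 0, 0, -0.006]
    - [45, 0, 0, -22, 0, 0, 0]
    - [45, 0, 0, -18, 0, 0, 0]
    - [45, 0, 0, -13, 0, 0, 0]
    - [45, 0, 0, -9, 0, 0, 0]

```text
time_s: 22.98
tcp_pos: [0.5339, -0.2383, 0.0621]
ee_rot: [[0.004, -1.0, -0.002], [-1.0, -0.004, 0.001], [-0.001, 0.002, -1.0]]
wrist_force: [0.5, -0.3, 0.4]
gripper_width: 0.448
gripper_force: 0.0
```

Call:
drive_tool:
  rows:
    - [45, 0, 0, 0, 0, 0, 0]
    - [0, 0, 0, 0, 0, 0, 0]
    - [0, 0, 0, 0, 0, 0, 0]
    - [0, 0, 0, 0, 0, 0, 0]
    - [0, 0, 0, 0, 0, 0, 0]

```text
time_s: 23.4
tcp_pos: [0.5337, -0.2396, 0.0645]
ee_rot: [[0.002, -1.0, -0.001], [-1.0, -0.002, 0.0], [-0.0, 0.001, -1.0]]
wrist_force: [-3.5, 0.3, 4.1]
gripper_width: 0.267
gripper_force: 30.0
```

Call:
drive_tool:
  rows:
    - [0, 0, 0, 30, 0, 0, 0]
    - [0, 0, 0, 35, 0, 0, 0]
    - [0, -4, 20, 15, 0, 0, 0.1]
    - [0, -8, 28, 11, 0, 0, 0.12]
    - [0, -8, 28, 11, 0, 0, 0.12]

```text
time_s: 23.82
tcp_pos: [0.5149, -0.1633, 0.1672]
ee_rot: [[0.339, -0.941, 0.003], [-0.941, -0.339, 0.0], [0.001, -0.003, -1.0]]
wrist_force: [-0.4, 0.8, 0.0]
gripper_width: 0.267
gripper_force: 30.0
```

Call:
drive_tool:
  rows:
    - [0, -8, 28, 11, 0, 0, 0.12]
    - [0, -8, 28, 11, 0, 0, 0.12]
    - [0, -8, 28, 11, 0, 0, 0.12]
    - [0, -8, 28, 11, 0, 0, 0.12]
    - [0, -8, 28, 11, 0, 0, 0.12]

```text
time_s: 24.23
tcp_pos: [0.4742, -0.0223, 0.2217]
ee_rot: [[0.812, -0.584, 0.002], [-0.584, -0.812, 0.001], [0.001, -0.002, -1.0]]
wrist_force: [0.4, -0.2, 0.2]
gripper_width: 0.269
gripper_force: 30.0
```

Call:
drive_tool:
  rows:
    - [0, -8, 28, 11, 0, 0, 0.12]
    - [0, -8, 28, 11, 0, 0, 0.12]
    - [0, -8, 28, 11, 0, 0, 0.12]
    - [0, -8, 28, 11, 0, 0, 0.12]
    - [0, 0, 10, 0, 0, 0, 0.02]

```text
time_s: 24.65
tcp_pos: [0.4429, 0.1013, 0.2677]
ee_rot: [[0.993, -0.121, 0.007], [-0.121, -0.993, 0.004], [0.006, -0.005, -1.0]]
wrist_force: [0.7, -0.5, -0.1]
gripper_width: 0.264
gripper_force: 30.0
```

Call:
drive_tool:
  rows:
    - [0, 0, 0, 0, 0, 0, 0]
    - [0, 0, 0, 0, 0, 0, 0]

```text
time_s: 24.82
tcp_pos: [0.4423, 0.0985, 0.2645]
ee_rot: [[0.992, -0.129, 0.0], [-0.129, -0.992, 0.0], [0.0, -0.0, -1.0]]
wrist_force: [0.1, -0.3, -1.7]
gripper_width: 0.268
gripper_force: 30.0
```

```bash
python3 fl.py
```

```text
rim+bar (array([  0.2, -81.9]), 159.5, 136.2, -0.2)
wall (array([ 0.3, -6.4]), 168.8, 25.6, -0.3)
797 [271. 119.] (array([ 50.5, -59.4]), 46.0, 41.8, 0.2) world [516.9  96.6]
1488 [270. 164.] (array([ -0.3, -59.5]), 44.8, 42.2, -0.1) world [466.5 102.8]
921 [269. 202.] (array([-46.3, -59.1]), 41.4, 34.2, -89.4) world [420.9 109. ]
```

Call:
drive_tool:
  rows:
    - [0, 8, 1.5, -30, 0, 0, 0]
    - [0, 8, 1.5, -30, 0, 0, 0]
    - [0, 8, 1.5, -30, 0, 0, 0]
    - [0, 0, 0, -30, 0, 0, 0]
    - [0, 0, 0, -25, 0, 0, 0]

```text
time_s: 25.28
tcp_pos: [0.4661, 0.101, 0.1169]
ee_rot: [[0.991, -0.132, -0.003], [-0.132, -0.991, -0.001], [-0.002, 0.002, -1.0]]
wrist_force: [-0.5, -0.1, 0.2]
gripper_width: 0.267
gripper_force: 30.0
```

Call:
drive_tool:
  rows:
    - [0, 0, 0, -10, 0, 0, 0]
    - [0, 0, 0, 0, 0, 0, 0]
    - [0, 0, 0, 0, 0, 0, 0]

```text
time_s: 25.53
tcp_pos: [0.4665, 0.1016, 0.1089]
ee_rot: [[0.991, -0.131, -0.002], [-0.131, -0.991, -0.001], [-0.001, 0.002, -1.0]]
wrist_force: [0.3, 0.7, -0.8]
gripper_width: 0.268
gripper_force: 30.0
```

Call:
drive_tool:
  rows:
    - [0, 0, 1.5, -14, 0, 0, 0.006]
    - [0, 0, 0, -14, 0, 0, 0]
    - [0, 0, 0, -12, 0, 0, 0]
    - [0, 0, 0, -8, 0, 0, 0]
    - [0, 0, 0, -5, 0, 0, 0]

```text
time_s: 25.95
tcp_pos: [0.467, 0.1042, 0.0567]
ee_rot: [[0.992, -0.123, 0.001], [-0.123, -0.992, 0.0], [0.001, -0.001, -1.0]]
wrist_force: [0.4, -0.7, 0.3]
gripper_width: 0.269
gripper_force: 30.0
```

Call:
drive_tool:
  rows:
    - [0, 0, 0, -1, 0, 0, 0]
    - [0, 0, 0, 0, 0, 0, 0]
    - [0, 0, 0, 0, 0, 0, 0]

```text
time_s: 26.2
tcp_pos: [0.4671, 0.1046, 0.0563]
ee_rot: [[0.992, -0.122, 0.001], [-0.122, -0.992, 0.001], [0.001, -0.001, -1.0]]
wrist_force: [-0.8, -0.2, 0.2]
gripper_width: 0.264
gripper_force: 30.0
```

Call:
drive_tool:
  rows:
    - [0, 0, -1, -3, 0, 0, 0]
    - [0, 0, 0, -0.5, 0, 0, 0]
    - [35, 0, 0, 0, 0, 0, 0]
    - [45, 0, 0, 0, 0, 0, 0]
    - [45, 0, 0, 0, 0, 0, 0]

```text
time_s: 26.62
tcp_pos: [0.4665, 0.1034, 0.0521]
ee_rot: [[0.992, -0.123, 0.0], [-0.123, -0.992, 0.0], [0.0, -0.0, -1.0]]
wrist_force: [-0.4, 0.7, -0.3]
gripper_width: 0.4
gripper_force: 0.0
```

Call:
drive_tool:
  rows:
    - [45, 0, 0, 20, 0, 0, 0]
    - [45, 0, 0, 35, 0, 0, 0]
    - [45, 4, -8, 40, 0, 0, -0.12]
    - [45, 6, -25, 0, 0, 0, -0.12]
    - [45, 6, -25, 0, 0, 0, -0.12]

```text
time_s: 27.03
tcp_pos: [0.4842, 0.046, 0.1499]
ee_rot: [[0.884, -0.467, 0.006], [-0.467, -0.884, 0.003], [0.004, -0.005, -1.0]]
wrist_force: [-0.0, -0.6, -0.5]
gripper_width: 0.448
gripper_force: 0.0
```

Call:
drive_tool:
  rows:
    - [45, 6, -25, 0, 0, 0, -0.12]
    - [45, 6, -25, 0, 0, 0, -0.12]
    - [45, 6, -25, 0, 0, 0, -0.12]
    - [45, 6, -25, 0, 0, 0, -0.12]
    - [45, 6, -25, 0, 0, 0, -0.12]

```text
time_s: 27.45
tcp_pos: [0.5124, -0.0809, 0.1469]
ee_rot: [[0.464, -0.886, -0.0], [-0.886, -0.464, 0.0], [-0.0, 0.0, -1.0]]
wrist_force: [1.4, 0.1, -0.3]
gripper_width: 0.451
gripper_force: 0.0
```

Call:
drive_tool:
  rows:
    - [45, 6, -25, 0, 0, 0, -0.12]
    - [45, 6, -25, 0, 0, 0, -0.12]
    - [45, 6, -25, 0, 0, 0, -0.12]
    - [45, 0, -5, 0, 0, 0, -0.01]
    - [45, 0, 0, 0, 0, 0, 0]

```text
time_s: 27.87
tcp_pos: [0.5301, -0.1609, 0.1465]
ee_rot: [[0.116, -0.993, -0.001], [-0.993, -0.116, 0.0], [-0.0, 0.001, -1.0]]
wrist_force: [0.1, 0.8, -0.7]
gripper_width: 0.45
gripper_force: 0.0
```

```bash
python3 mc.py
python3 - <<'E'
from h import *
p=capture("top");B=bench(cloud(p))
for x in(50,0):
    m=(abs(B[...,0]-x)<25)&(abs(B[...,1]+59)<25)&(B[...,2]>37)&(B[...,2]<60);print(rect(B[m]/1000),np.median(B[m][:,2]))
E
```

```text
[ 0.5301 -0.1609  0.1465] [[0.116, -0.993, -0.001], [-0.993, -0.116, 0.0], [-0.0, 0.001, -1.0]] 27.8667
0.87 [312. 302.] 0.024 (array([482.7, -76.1]), 17.2, 15.7, -28.3)
0.81 [278. 183.] 0.056 (array([ 532.9, -185.4]), 36.0, 21.2, -88.4)
0.48 [209. 245.] 0.034 (array([ 557.3, -127.6]), 68.2, 60.4, -49.3)
(array([0., 0.]), 0.0, 0.0, 0.0) nan
(array([ -1. , -58.9]), 35.8, 21.7, -4.7) 41.53408872517794
  return _methods._mean(a, axis=axis, dtype=dtype,
  ret = ret.dtype.type(ret / rcount)
```

Chocolate 2 is flat too. Last is chocolate 1.

Call:
drive_tool:
  rows:
    - [45, 3, -24.5, -10, 0, 0, -0.116]
    - [45, 0, 0, -22, 0, 0, 0]
    - [45, 0, 0, -22, 0, 0, 0]
    - [45, 0, 0, -15, 0, 0, 0]
    - [45, 0, 0, -7, 0, 0, 0]

```text
time_s: 28.43
tcp_pos: [0.532, -0.1828, 0.069]
ee_rot: [[0.004, -1.0, -0.004], [-1.0, -0.004, 0.001], [-0.001, 0.004, -1.0]]
wrist_force: [-0.7, 0.7, -0.0]
gripper_width: 0.448
gripper_force: 0.0
```

Call:
drive_tool:
  rows:
    - [45, 0, 0, -6, 0, 0, 0]
    - [45, 0, 0, 0, 0, 0, 0]

```text
time_s: 28.6
tcp_pos: [0.5333, -0.1833, 0.0645]
ee_rot: [[0.004, -1.0, -0.001], [-1.0, -0.004, 0.0], [-0.0, 0.001, -1.0]]
wrist_force: [-1.4, 0.3, -0.4]
gripper_width: 0.454
gripper_force: 0.0
```

Call:
drive_tool:
  rows:
    - [45, 0, -2, -1, 0, 0, 0]
    - [0, 0, 0, 0, 0, 0, 0]
    - [0, 0, 0, 0, 0, 0, 0]
    - [0, 0, 0, 0, 0, 0, 0]
    - [0, 0, 0, 0, 0, 0, 0]

```text
time_s: 29.02
tcp_pos: [0.5334, -0.1862, 0.0647]
ee_rot: [[0.002, -1.0, 0.0], [-1.0, -0.002, -0.0], [0.0, -0.0, -1.0]]
wrist_force: [-0.6, -0.3, 2.0]
gripper_width: 0.266
gripper_force: 30.0
```

Call:
drive_tool:
  rows:
    - [0, 0, 0, 30, 0, 0, 0]
    - [0, 0, 0, 35, 0, 0, 0]
    - [0, -9, 15, 15, 0, 0, 0.1]
    - [0, -10, 23, 11, 0, 0, 0.12]
    - [0, -10, 23, 11, 0, 0, 0.12]

```text
time_s: 29.43
tcp_pos: [0.5044, -0.1248, 0.1672]
ee_rot: [[0.339, -0.941, 0.002], [-0.941, -0.339, 0.0], [0.0, -0.002, -1.0]]
wrist_force: [-0.4, 0.4, -0.2]
gripper_width: 0.268
gripper_force: 30.0
```

Call:
drive_tool:
  rows:
    - [0, -10, 23, 11, 0, 0, 0.12]
    - [0, -10, 23, 11, 0, 0, 0.12]
    - [0, -10, 23, 11, 0, 0, 0.12]
    - [0, -10, 23, 11, 0, 0, 0.12]
    - [0, -10, 23, 11, 0, 0, 0.12]

```text
time_s: 29.85
tcp_pos: [0.4538, -0.0092, 0.2218]
ee_rot: [[0.812, -0.584, 0.001], [-0.584, -0.812, 0.0], [0.0, -0.001, -1.0]]
wrist_force: [0.0, 0.6, -0.6]
gripper_width: 0.266
gripper_force: 30.0
```

Call:
drive_tool:
  rows:
    - [0, -10, 23, 11, 0, 0, 0.12]
    - [0, -10, 23, 11, 0, 0, 0.12]
    - [0, -10, 23, 11, 0, 0, 0.12]
    - [0, -10, 23, 11, 0, 0, 0.12]
    - [0, 0, 10, 0, 0, 0, 0.02]

```text
time_s: 30.27
tcp_pos: [0.4144, 0.0939, 0.2677]
ee_rot: [[0.992, -0.122, 0.005], [-0.122, -0.992, 0.003], [0.005, -0.004, -1.0]]
wrist_force: [-0.6, -0.6, 0.4]
gripper_width: 0.268
gripper_force: 30.0
```

Call:
drive_tool:
  rows:
    - [0, 0, 0, 0, 0, 0, 0]
    - [0, 0, 0, 0, 0, 0, 0]

```text
time_s: 30.43
tcp_pos: [0.4143, 0.0919, 0.2646]
ee_rot: [[0.992, -0.129, -0.001], [-0.129, -0.992, -0.0], [-0.001, 0.0, -1.0]]
wrist_force: [0.9, 0.1, -1.1]
gripper_width: 0.266
gripper_force: 30.0
```

```bash
python3 fl.py
python3 - <<'E'
from h import *
st=sense();print(np.round(st["tcp_pos"],4));p=capture("wrist");B=bench(cloud(p,st))
for x in(50,0):
    m=(abs(B[...,0]-x)<25)&(abs(B[...,1]+59)<25)&(B[...,2]>37)&(B[...,2]<60);print(rect(B[m]/1000),np.median(B[m][:,2]))
E
```

```text
rim+bar (array([  0.3, -81.9]), 160.5, 135.8, -0.0)
wall (array([ 0.9, -6.8]), 167.9, 26.0, -0.2)
773 [261.  94.] (array([ 50.6, -59. ]), 45.9, 41.2, 0.0) world [517.   96.9]
754 [262. 140.] (array([  0.3, -59.5]), 46.1, 42.2, -0.1) world [467.1 102.7]
1431 [261. 185.] (array([-50.6, -59.5]), 44.6, 42.1, -0.1) world [416.6 109.1]
[0.4143 0.0913 0.2643]
(array([ 50.8, -58.1]), 39.5, 23.8, -0.3) 43.23737620936502
(array([  1.5, -58.4]), 39.0, 23.8, -0.3) 43.26039903003634
```

Call:
drive_tool:
  rows:
    - [0, 1, 6, -30, 0, 0, 0]
    - [0, 1, 6, -30, 0, 0, 0]
    - [0, 0, 6, -30, 0, 0, 0]
    - [0, 0, 0, -30, 0, 0, 0]
    - [0, 0, 0, -25, 0, 0, 0]

```text
time_s: 30.95
tcp_pos: [0.4159, 0.1084, 0.1176]
ee_rot: [[0.991, -0.131, -0.002], [-0.131, -0.991, -0.001], [-0.002, 0.002, -1.0]]
wrist_force: [0.5, 0.4, -0.8]
gripper_width: 0.268
gripper_force: 30.0
```

Call:
drive_tool:
  rows:
    - [0, 0, 0, -10, 0, 0, 0]
    - [0, 0, 0, 0, 0, 0, 0]
    - [0, 0, 0, 0, 0, 0, 0]

```text
time_s: 31.2
tcp_pos: [0.4166, 0.1089, 0.1094]
ee_rot: [[0.991, -0.13, -0.002], [-0.13, -0.991, -0.002], [-0.001, 0.002, -1.0]]
wrist_force: [-0.5, 0.3, -0.1]
gripper_width: 0.273
gripper_force: 30.0
```

Call:
drive_tool:
  rows:
    - [0, 0, 0, -14, 0, 0, 0.006]
    - [0, 0, 0, -14, 0, 0, 0]
    - [0, 0, 0, -12, 0, 0, 0]
    - [0, 0, 0, -9, 0, 0, 0]
    - [0, 0, 0, -6, 0, 0, 0]

```text
time_s: 31.62
tcp_pos: [0.4173, 0.1099, 0.0553]
ee_rot: [[0.992, -0.123, 0.001], [-0.123, -0.992, 0.001], [0.001, -0.001, -1.0]]
wrist_force: [-0.5, -0.2, -0.6]
gripper_width: 0.267
gripper_force: 30.0
```

Call:
drive_tool:
  rows:
    - [0, 0, 0, 0, 0, 0, 0]
    - [0, 0, 0, 0, 0, 0, 0]

```text
time_s: 31.78
tcp_pos: [0.4172, 0.11, 0.0557]
ee_rot: [[0.992, -0.123, 0.001], [-0.123, -0.992, 0.001], [0.001, -0.001, -1.0]]
wrist_force: [0.4, -0.5, -0.2]
gripper_width: 0.269
gripper_force: 30.0
```

Release, rise, and back off to where both the cameras and the wrist can see the board.

Call:
drive_tool:
  rows:
    - [0, 0, -0.5, -2.5, 0, 0, 0]
    - [0, 0, 0, -0.5, 0, 0, 0]
    - [35, 0, 0, 0, 0, 0, 0]
    - [45, 0, 0, 0, 0, 0, 0]
    - [45, 0, 0, 0, 0, 0, 0]

```text
time_s: 32.2
tcp_pos: [0.4165, 0.1094, 0.0522]
ee_rot: [[0.992, -0.122, 0.0], [-0.122, -0.992, 0.0], [0.0, -0.0, -1.0]]
wrist_force: [-0.5, 0.1, -0.1]
gripper_width: 0.404
gripper_force: 0.0
```

Call:
drive_tool:
  rows:
    - [45, 0, 0, 20, 0, 0, 0]
    - [45, 0, 0, 35, 0, 0, 0]
    - [45, 0, 0, 40, 0, 0, 0]
    - [45, 0, 0, 40, 0, 0, 0]
    - [45, -5, 0, 40, 0, 0, 0]

```text
time_s: 32.62
tcp_pos: [0.4115, 0.1092, 0.2291]
ee_rot: [[0.992, -0.123, 0.0], [-0.123, -0.992, -0.0], [0.0, -0.0, -1.0]]
wrist_force: [1.7, -0.1, -0.5]
gripper_width: 0.452
gripper_force: 0.0
```

Call:
drive_tool:
  rows:
    - [45, -5, -10, 30, 0, 0, 0]
    - [45, -10, -10, 20, 0, 0, 0]
    - [45, 0, 0, 0, 0, 0, 0]
    - [45, 0, 0, 0, 0, 0, 0]
    - [45, 0, 0, 0, 0, 0, 0]

```text
time_s: 33.03
tcp_pos: [0.3959, 0.0892, 0.2761]
ee_rot: [[0.992, -0.123, -0.001], [-0.123, -0.992, -0.0], [-0.001, 0.0, -1.0]]
wrist_force: [-0.8, -0.2, -1.0]
gripper_width: 0.451
gripper_force: 0.0
```

```bash
python3 fl.py
python3 - <<'E'
from h import *
st=sense();print(np.round(st["tcp_pos"],4));p=capture("wrist");save(p,"w9.png");P=cloud(p,st);B=bench(P)
for x in(50,0,-50):
    m=(abs(B[...,0]-x)<25)&(abs(B[...,1]+59)<25)&(B[...,2]>37)&(B[...,2]<60);print(rect(B[m]/1000),np.percentile(B[m][:,2],[10,50,90]))
p=capture("top");P=cloud(p)
for l in("timer","cup","tape"):
    for r in masks_of(l,p)[:1]: print(l,np.round(np.median(P[r["region"]],0),3))
E
```

```text
rim+bar (array([  3.6, -79.9]), 160.5, 131.9, -0.1)
wall (array([ 0.8, -6.7]), 168.0, 25.9, -0.3)
747 [256.  74.] (array([ 54.5, -55.2]), 44.6, 41.9, -0.0) world [521.4 100.2]
758 [256. 123.] (array([  3.7, -55.1]), 46.2, 42.1, -0.0) world [471.  106.7]
633 [249. 162.] (array([-46.8, -54.5]), 45.7, 41.0, -0.1) world [421.  113.6]
[0.3959 0.0892 0.2757]
(array([ 49.9, -52.2]), 48.9, 23.5, -0.4) [38.40819411 43.09248649 44.42224393]
(array([  5.6, -52.5]), 37.9, 24.0, 0.2) [38.5037506  43.1085693  44.44110653]
(array([-48.8, -58.5]), 38.7, 22.9, -0.6) [38.51403157 43.1320955  44.45704446]
timer [ 0.388 -0.086  0.038]
cup [ 0.576 -0.11   0.005]
tape [ 0.712 -0.212  0.022]
```

View pics/w9.png

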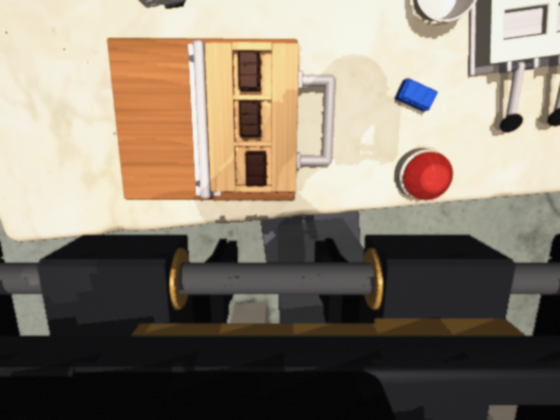

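All three chocolates lie in their pockets at (248,70), (249,119) and (256,168). The board was nudged about 4 mm up to the wall. I check its flatness and that it is at rest.

Call:
drive_tool:
  rows:
    - [45, 0, 0, 0, 0, 0, 0]
    - [45, 0, 0, 0, 0, 0, 0]
    - [45, 0, 0, 0, 0, 0, 0]
    - [45, 0, 0, 0, 0, 0, 0]
    - [45, 0, 0, 0, 0, 0, 0]

```text
time_s: 33.75
tcp_pos: [0.3965, 0.0894, 0.2771]
ee_rot: [[0.992, -0.122, 0.0], [-0.122, -0.992, 0.0], [0.0, -0.0, -1.0]]
wrist_force: [-0.3, -0.6, 0.9]
gripper_width: 0.452
gripper_force: 0.0
```

```bash
python3 fl.py
python3 - <<'E'
from h import *
st=sense();p=capture("wrist");B=bench(cloud(p,st))
for xa in(-72,-25,28,55,78):
    print(xa,[(y,round(float(np.median(B[(abs(B[...,0]-xa)<3)&(abs(B[...,1]-y)<3)][:,2])),1)) for y in(-115,-100,-90,-82,-60,-28,-20,-10,0,12)])
E
```

```text
rim+bar (array([  3.6, -79.9]), 159.3, 131.9, -0.0)
wall (array([ 0.1, -6.4]), 167.7, 25.5, -0.2)
751 [256.  75.] (array([ 54.4, -54.9]), 44.7, 41.6, -0.0) world [521.3 100.5]
703 [257. 123.] (array([  3.6, -54.9]), 46.1, 41.8, -0.1) world [470.9 106.9]
681 [251. 162.] (array([-46.8, -54.9]), 45.3, 41.9, -0.1) world [420.9 113.2]
-72 [(-115, 352.6), (-100, 299.8), (-90, 31.0), (-82, 30.9), (-60, 306.6), (-28, 30.9), (-20, 30.9), (-10, 31.1), (0, 36.0), (12, 16.4)]
-25 [(-115, 1.2), (-100, 31.1), (-90, 31.2), (-82, 31.0), (-60, 21.2), (-28, 30.9), (-20, 31.3), (-10, 31.2), (0, 35.6), (12, 15.6)]
28 [(-115, 0.7), (-100, 31.2), (-90, 30.6), (-82, 30.8), (-60, 31.3), (-28, 30.6), (-20, 31.2), (-10, 30.8), (0, 36.1), (12, 15.4)]
55 [(-115, 22.6), (-100, 31.1), (-90, 31.1), (-82, 31.3), (-60, 43.6), (-28, 31.0), (-20, 31.2), (-10, 31.1), (0, 35.9), (12, 15.8)]
78 [(-115, 1.0), (-100, 31.0), (-90, 30.9), (-82, 31.2), (-60, 30.8), (-28, 30.9), (-20, 31.0), (-10, 30.8), (0, 36.0), (12, 15.4)]
```

The board is flat, square and still, with every chocolate seated. I hand the job in.

```bash
python3 -c "
from station import finish_job
print(finish_job())"
```

```text
the job is handed in; nothing more can be done
None
```

I handed the job in at about 34 s: the board is turned and lies flat and square in the right bay, pockets up and about 4 mm off centre along the wall, with chocolates 1, 2 and 4 (pocket 3 was empty) each flat in its own pocket, and the timer, cup and tape roll measured within about 5 mm of where they began and were not touched.

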